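# Pack the slide boxes and book the case out

## Robot

A 6-joint arm with a two-finger parallel gripper is mounted at the origin on the work surface. World frame = base frame: x ahead of the robot, y to its left, z up, the work surface at z = 0. Lengths are in m, angles in degrees, forces in N, time in s.
With the tool pointing down it reaches from about 0.425 to 0.95 m from the base axis. Payload 3.5 kg.
Tool frame: the origin (TCP) lies between the finger pads; the fingertips stand 11 mm ahead of it and the grasp point (between the pads) lies 8 mm behind it; z points along the fingers, y is the line along which they close (so a half turn about z gives the same grasp; the last joint's range is limited). The gripper opens to 85 mm and grips with 20 to 120 N. Pads are 22 mm wide; open, the fingers measure 114 mm over their backs; the gripper's body (76 mm by 85 mm) begins 54 mm behind the grasp point. The pads swing forward as they close: fully open they stand 13 mm farther back than shut.
Start: joints at [62.682, 16.404, 90.338, -0, 73.258, -8.594], TCP at [0.217, 0.639, 0.242] pointing down, gripper open.
Joint ranges: [-158.93, 158.93], [-51.34, 127.21], [12.03, 142.37], [-87.48, 267.48], [13.55, 161.25], [-162.69, 162.69]. Speed limits (degrees/s): [159.86, 159.86, 180, 180, 180, 180].

## Interface

Orientations are given as [roll, pitch, yaw] about the fixed x, y, z axes, in that order (R = Rz(yaw) Ry(pitch) Rx(roll)).
In Python, from rig import ctrl, cams, workorder, nets gives the robot as it stands.
- The arm moves only by the tool apply_moves, never from a script. Its argument "plan" is a list that holds one entry, the list of rows, each a list of 7 numbers: the closure, from 0 (fully open) to 1 (shut), then the shift along the tool's x, y, z in units of 30 mm (1.0 is 30 mm), then the turn, a rotation vector about the tool's x, y, z in units of 6 degrees (1.0 is 6 degrees). In form: [[[fingers, x, y, z, rx, ry, rz], ...]]. A call has 1 to 10 rows; each row is the pose to reach, as a shift and turn from the pose commanded when the call began, along the tool's axes at that moment; what a row does not reach only later rows make up. A row lasts 1/12 s, in which the tool goes at most 41.7 mm and 7.16 degrees, less where a joint would pass 70% of its speed; a pose out of reach is approached as far as the arm can. A call with a gripper value outside its range is refused whole. The fingers move at their own pace and stop on an object; "force" is the grip in N (left out, the last holds). Time passes only in rows, so rows that repeat a pose let the fingers close. It gives the time, the measured TCP pose, the force, the opening and the grip force at its end, in the units of the state.
- ctrl.read_state(): the state, without advancing time (a new reading comes with each control period).
- cams.grab_frame(name): name is "side" or "top"; returns the picture (384x512x3 uint8, red, green, blue); there is no depth.
- cams.camera_model(name): a dict with "K" (3x3 intrinsics, pixels), "dist" ([k1, k2, p1, p2, k3] as OpenCV has them; the pictures are not rectified), "R" (3x3) and "t" (3): a world point X has camera coordinates R X + t. Camera axes: x right, y down, z forward; pixel columns grow to the right and rows downward; lengths in m; the calibration is good to about 2 mm. A picture is of the moment at which its call begins. camera_model takes no time and is no camera call.
- workorder.job_done(): hands the job in; it is judged then, once.
Trained networks look in the newest picture that a camera, given by its name, has taken for a name from the list of things; names that differ only in an ending like _2 or _b are one class to them, and where a whole thing is asked for, a point or a joint stands for the part that bears it (a point fixed in the world has none). Each returns a list of dicts, best first, with "score" (0 to 1); they miss things now and then, are a little off and sometimes report something else, mostly with a low value. They report only what shows in the picture. A call takes as long as a camera call. They do not tell look-alikes from the thing itself.
- nets.trace(camera, target): "region" (384x512 bool, what is visible of it) and "centre" ([column, row] as shares, 0 to 1, of the picture: columns of its width, rows of its height, amid what is visible of it).
- nets.tip_of(camera, target): "centre" ([column, row] as shares, 0 to 1, of the picture: columns of its width, rows of its height: a listed point, or the origin of a listed thing).
The state is a dict: "time": time; "joint_positions": joint angles; "dq": joint speeds; "joint_torque": joint torques, N m; "position": TCP position; "eef_rot": TCP orientation; "ft_force": force on the tool from outside, world axes, zero at the start; "moment": the same for the moment, N m; "grip_width": opening from 0.0 (shut) to 1.0 (fully open); "gripper_force": force on a finger pad.
Only numpy, scipy, OpenCV 4.12 (cv2) and the standard library are available. Lean on these libraries where they do the work, as an engineer would, in place of code of your own. Each camera call takes 0.05 s, during which the arm holds its last target. There are 200 camera calls.

## Task

Get the transit case ready to leave the archive: push its half-open lid right up out of the way, lay every slide box on the bench flat in a foam slot of its own, close the lid and press its front edge down until the catch snaps it shut. Then swing the bar-code scanner on its stiff arm round until its nose points at the label on the end of the case and let it stand there, squeeze its trigger right in and let go again to book the case out, and only after that swing the arm back to its park stop. Do not knock the mug, the hole punch or the tape dispenser about.

Things in the scene. Friction and masses are not known exactly. Their poses are not given: they have to be found in the camera images.
- slidebox1: White plastic storage box for 35 mm slides, a plain block 100 x 54 x 54 mm (long axis = its x axis; square cross-section, so any long side may lie downwards), 0.15 to 0.3 kg. Origin at its centre, 27 mm above what it lies on. Two or three such boxes are present, the rest absent (None).
- slidebox2: White plastic storage box for 35 mm slides, a plain block 100 x 54 x 54 mm (long axis = its x axis; square cross-section, so any long side may lie downwards), 0.15 to 0.3 kg. Origin at its centre, 27 mm above what it lies on. Two or three such boxes are present, the rest absent (None).
- slidebox3: White plastic storage box for 35 mm slides, a plain block 100 x 54 x 54 mm (long axis = its x axis; square cross-section, so any long side may lie downwards), 0.15 to 0.3 kg. Origin at its centre, 27 mm above what it lies on. Two or three such boxes are present, the rest absent (None).
- case: Black transit case fixed to the bench, 150 (x) x 280 (y) x 80 mm high without lid, walls 4 mm. Origin at centre of underside, x towards the hinge side (away from the robot), y along its length, z up. Inside, a dark foam insert has three slots side by side along y, each 112 mm long (x), 64 mm wide (y), 82 mm apart, floor 22 mm above the bench; ribs round the slots rise 18 mm above their floor.
- slot1 (a point): Centre of the floor of foam slot 1, 22 mm above the bench; axes as the case's, x along the slot. The ribs between slots are 18 mm wide, at the case's ends 22 mm, at front and back 15 mm. A slide box lying in the slot tops out 54 mm above this point, 4 mm below the case's rim.
- slot2 (a point): Centre of the floor of foam slot 2, 22 mm above the bench; axes as the case's, x along the slot. The ribs between slots are 18 mm wide, at the case's ends 22 mm, at front and back 15 mm. A slide box lying in the slot tops out 54 mm above this point, 4 mm below the case's rim.
- slot3 (a point): Centre of the floor of foam slot 3, 22 mm above the bench; axes as the case's, x along the slot. The ribs between slots are 18 mm wide, at the case's ends 22 mm, at front and back 15 mm. A slide box lying in the slot tops out 54 mm above this point, 4 mm below the case's rim.
- lid (a joint): Lid angle: 0 = shut, starts half open at 0.65 to 1.15, upright near 1.6, at most 1.9 rad. Stiff hinge (about 0.4 N m): the 0.35 kg lid stays where it is left. At about 0.1 rad its hasp comes to rest on a sprung catch; about 9 N down on the front edge snaps it past, to below 0.03 rad, where it stays shut by itself.
- lid_hinge (a point): Mid-length point of the hinge axis (along the case's y), on the far rim, 80 mm above the bench. Axes turn with the lid; shut: x away from the robot, z up. The lid is a black plate 284 mm long, from 4 mm behind to 158 mm before the hinge (-x) and 0 to 10 mm above it (z); a 70 mm wide thumb lip in the middle sticks out 18 mm further; a hasp hangs 21 mm below the middle of the front edge.
- lid_front (a point): Point on the outer (upper when shut) face of the lid, mid-length, 140 mm from the hinge, 18 mm short of the front edge: the place to press. Axes as lid_hinge.
- label (a point): Centre of the white bar-code label (66 mm wide, 54 mm high) on the end face of the case towards the robot's right (case -y), 46 mm above the bench. Axes as the case's.
- stand: Fixed bench stand of the scanner, to the right of and beyond the case: round grey foot 120 mm across, 12 mm thick, steel column 28 mm across, its knob topping out at 152 mm. Origin at the centre of the foot's underside; the column axis, along z, is the arm's swing axis.
- scan_arm (a joint): Swing angle of the scanner arm about the column, 0 = against its park stop, growing clockwise seen from above (towards the case), up to 1.7 rad. Stiff: it takes about 0.8 N m (2.5 N at the butt) to move and stays where it is left. It starts 0.02 to 0.12 rad off the stop.
- nose (a point): Centre of the dark window in the scanner's nose, 70 mm above the bench like the whole level arm. Axes turn with the arm: x outwards along the arm, z up, the nose looks along -y; this point lies at x 205, y -69 mm from the column axis. The scanner lies on its side, body 60 (x) x 112 (y) x 56 mm, y from -67 to 45; its pistol grip carries the arm on outwards.
- butt (a point): Middle of the rubber-clad butt of the scanner's pistol grip, 330 mm out from the column axis, 70 mm above the bench: here the grip can be held from above clear of the trigger. It is 30 mm wide (arm y), 34 mm high and ends 24 mm further out. Axes as nose.
- squeeze (a point): Point midway between the back of the pistol grip and the trigger, 276 mm out from the column axis, 70 mm above the bench: fingers coming down on either side (arm y) close here on grip and trigger, 48 mm apart at rest, about 40 mm with the trigger right in. The scanner body begins 41 mm nearer the column. Axes as nose.
- trigger (a joint): Angle of the sprung black trigger blade (52 x 8 x 24 mm) on the nose side of the pistol grip, hinged next to the scanner body 248 mm from the column axis and reaching to 300 mm: 0 = released, 0.30 rad = right in. About 5 N squeezes it in; it springs back by itself.
- mug: White mug 80 mm across, 95 mm high, bystander. Origin at its underside centre.
- punch: Hole punch 120 x 70 x 65 mm, bystander. Origin at its underside centre.
- tape_dispenser: Tape dispenser 150 x 55 x 93 mm, bystander. Origin at its underside centre.
Mind the look-alikes: they are no part of the job. What is shaped like the slidebox3 but turquoise is not meant. What is shaped like the slidebox2 but blue is not meant.

How it is judged (in metres and radians):
On the way, in this order (a step that is already met when the one before it is completed fails the run):
1. the lid is pushed up out of the way (value of joint lid above 1.3 rad), for 0.2 s.
2. then every slide box lies in a foam slot and the lid is pressed shut (x of slidebox1 in the frame of case between -0.02 and 0.02 m and y of slidebox1 in the frame of case between -0.11 and 0.11 m and z of slidebox1 in the frame of case between 0.02 and 0.058 m and angle between the x axis of each of slidebox1, slidebox2, slidebox3 and the x axis of case, either way round below 0.2 rad and x of slidebox2 in the frame of case between -0.02 and 0.02 m and y of slidebox2 in the frame of case between -0.11 and 0.11 m and z of slidebox2 in the frame of case between 0.02 and 0.058 m and x of slidebox3 in the frame of case between -0.02 and 0.02 m and y of slidebox3 in the frame of case between -0.11 and 0.11 m and z of slidebox3 in the frame of case between 0.02 and 0.058 m and value of joint lid below 0.035 rad), for 0.3 s.
3. then the scanner's nose points at the label, trigger not squeezed (value of joint lid below 0.035 rad and x of label in the frame of nose between -0.025 and 0.025 m and y of label in the frame of nose below -0.01 m and value of joint trigger below 0.1 rad), for 0.3 s.
4. then the trigger is squeezed right in while the nose points at the label (value of joint lid below 0.035 rad and x of label in the frame of nose between -0.025 and 0.025 m and y of label in the frame of nose below -0.01 m and value of joint trigger above 0.22 rad), for 0.1 s.
5. then the trigger is let go, the nose still pointing at the label (value of joint lid below 0.035 rad and x of label in the frame of nose between -0.025 and 0.025 m and y of label in the frame of nose below -0.01 m and value of joint trigger below 0.05 rad), for 0.2 s.
At the end, for the whole second after the job is handed in: Every slide box present lies still on the floor of a foam slot, along it (within 20 mm of the case's middle line and 0.2 rad of the slot); lid shut (below 0.035 rad), trigger released (below 0.05 rad), scanner arm back at its park stop (below 0.06 rad). Aiming: label within 25 mm of the nose's line (all of step 2 and value of joint scan_arm below 0.06 rad and value of joint trigger below 0.05 rad and linear speed of each of slidebox1, slidebox2, slidebox3 below 0.02 m/s); the robot touches nothing.
It fails at once if the mug is pushed more than 30 mm (distance of mug from where it was at the start of the episode above 0.03 m).
It fails at once if the hole punch is pushed more than 30 mm (distance of punch from where it was at the start of the episode above 0.03 m).
It fails at once if the tape dispenser is pushed more than 30 mm (distance of tape_dispenser from where it was at the start of the episode above 0.03 m).
Of slidebox1, slidebox2, slidebox3 only 2 to 3 are there at a start; the rules pass over those that are not, and their reading is None.
At some moment in a run one of slidebox1, slidebox2, slidebox3 may be knocked a few centimetres aside while the robot is not near it.
Once in a run the grip may slacken for a moment while it holds something.
It also fails if it takes over 208 s, if anything falls off the work surface, if the arm or the gripper's body presses on something with over 40 N, if the wrist force passes 120 N, or if a joint passes its speed limit or range.

## Working session

There is one attempt and no reset: what is moved stays moved. The work goes in short steps, Python scripts to look and compute and a tool call to move; the robot and the scene stay as the last step left them, time stands still between calls to the robot, and variables do not carry over. Pictures are saved under pics/ and viewed, at most 14 in all, crops included, and the job is handed in when it is done.

Besides the shell and the picture viewer there is one more tool, called after "Emit:" by a JSON object that holds its "api" and its "payload". apply_moves: Moves the arm, as the interface text tells. Its arguments: {"type":"object","properties":{"plan":{"type":"array"},"force":{"type":"number"}},"required":["plan"]}

```bash
mkdir -p pics; ls
python3 - <<'E'
from rig import ctrl,cams,nets
import cv2
print(ctrl.read_state())
for c in("top","side"):
    f=cams.grab_frame(c); cv2.imwrite(f"pics/{c}0.png",cv2.resize(f[:,:,::-1],(800,600)))
    m=cams.camera_model(c); print(c,m)
    for t in["slidebox1","case","slot1","slot2","slot3","lid_hinge","lid_front","label","stand","nose","butt","squeeze","mug","punch","tape_dispenser"]:
        try: print(t,[(round(r['score'],2),[round(r['centre'][0]*512),round(r['centre'][1]*384)]) for r in nets.tip_of(c,t)][:5])
        except Exception as e: print(t,e)
E
```

```text
pics
{'time': 0.0, 'joint_positions': array([ 6.26818466e+01,  1.64543392e+01,  9.04248209e+01,  1.71172666e-03,
        7.32588356e+01, -8.59334935e+00]), 'dq': array([-0.00433498,  0.02284783,  0.04003711, -0.03965498, -0.07290971,
       -0.07679871]), 'joint_torque': array([ 3.77476608e-04, -4.05993640e+01, -2.92620850e+01, -1.51467088e-04,
        5.88840616e-03,  5.42561196e-06]), 'position': array([0.21634461, 0.63870793, 0.24091768]), 'eef_rot': array([-1.79863798e+02, -2.22389741e-02,  1.61274674e+02]), 'ft_force': array([-0.20238474, -0.18431115, -0.10340718]), 'moment': array([-0.00648193, -0.02344899, -0.01704994]), 'gripper_force': 0.0, 'grip_width': 0.9970867172294626}
top {'K': array([[473.18409517,   0.        , 258.75991857],
       [  0.        , 473.18409517, 190.58233595],
       [  0.        ,   0.        ,   1.        ]]), 'dist': array([-0.12226541,  0.        ,  0.        ,  0.        ,  0.        ]), 'R': array([[ 0.01474377, -0.99988866, -0.00230051],
       [-0.97685167, -0.01391295, -0.21346483],
       [ 0.21340906,  0.00539454, -0.97694804]]), 't': array
[... 1171 characters left out ...]
42243123,  0.29852864,  0.92511392])}
slidebox1 [(0.93, [200, 117]), (0.87, [210, 142]), (0.71, [140, 165])]
case [(0.84, [249, 187]), (0.61, [209, 145])]
slot1 [(0.67, [235, 170]), (0.59, [249, 188]), (0.56, [261, 199])]
slot2 [(0.67, [235, 170]), (0.59, [249, 188]), (0.56, [261, 199])]
slot3 [(0.67, [235, 170]), (0.59, [249, 188]), (0.56, [261, 199])]
lid_hinge [(0.83, [270, 163])]
lid_front [(0.74, [250, 138])]
label [(0.65, [273, 204])]
stand [(0.77, [374, 223])]
nose [(0.93, [340, 261])]
butt [(0.84, [358, 311])]
squeeze [(0.72, [358, 289])]
mug [(0.94, [251, 354]), (0.69, [178, 157])]
punch [(0.97, [309, 176]), (0.45, [250, 357]), (0.23, [273, 205])]
tape_dispenser [(0.96, [252, 145])]
```

View pics/top0.png

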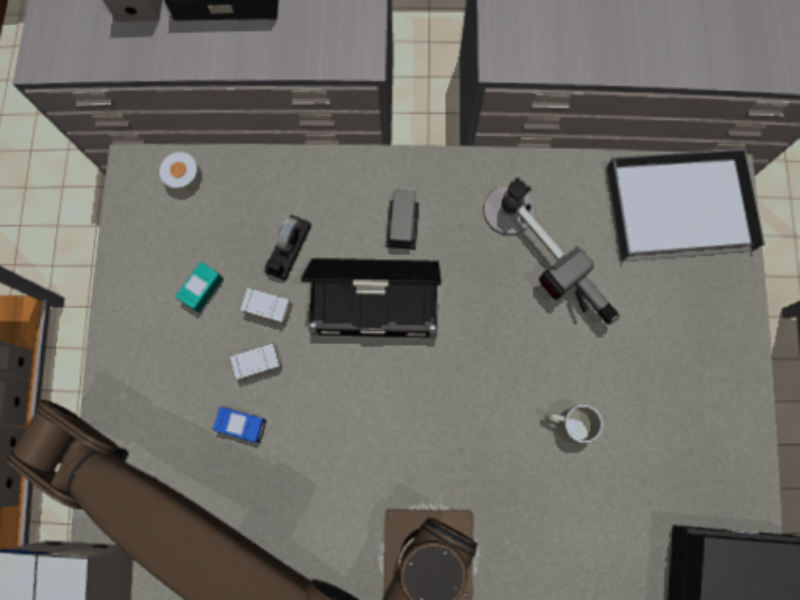

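View pics/side0.png

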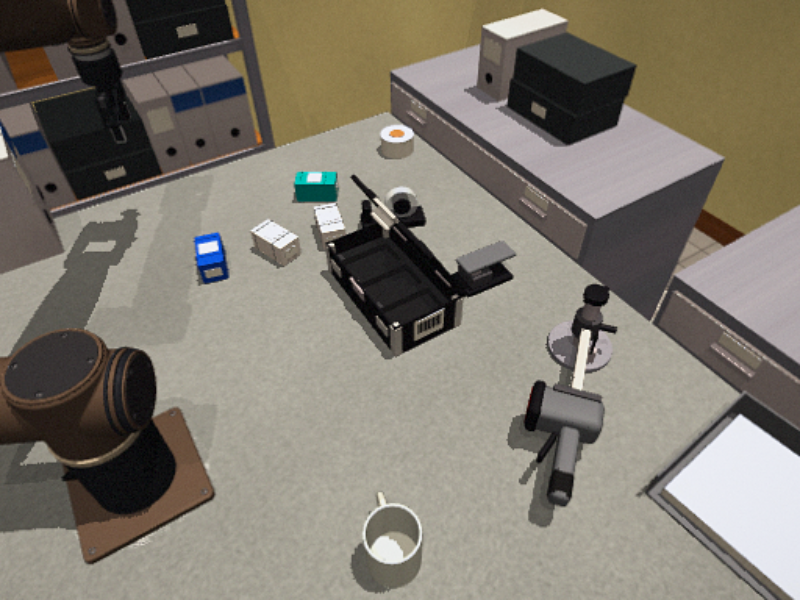

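Top view (800 px): white boxes at (265,306) and (255,362), turquoise and blue decoys at (199,287) and (240,425). The case is at (372,305) with its lid half open, the scanner stand at (507,210) and its butt at (608,312). The side view agrees: two white boxes.

```bash
cat > h.py <<'E'
import numpy as np,cv2
from scipy.optimize import minimize,least_squares
from rig import ctrl,cams,nets
M={c:cams.camera_model(c) for c in("top","side")}
def proj(c,X):
    m=M[c]; return cv2.projectPoints(np.atleast_2d(np.asarray(X,float)),cv2.Rodrigues(m["R"])[0],m["t"],m["K"],m["dist"])[0][:,0]
def ray(c,px):
    m=M[c]; u=cv2.undistortPoints(np.array([[px]],float),m["K"],m["dist"])[0,0]
    return -m["R"].T@m["t"], m["R"].T@np.array([u[0],u[1],1])
def onz(c,px,z):
    o,d=ray(c,px); return o+d*(z-o[2])/d[2]
def tri(p):
    return least_squares(lambda X:np.concatenate([(proj(c,X)[0]-p[c]) for c in p]),[.6,0,.05])
def boxpts(x,y,yaw,z=.027,h=(.05,.027,.027)):
    c,s=np.cos(yaw),np.sin(yaw);R=np.array([[c,-s,0],[s,c,0],[0,0,1]])
    g=np.array([[a,b,e] for a in(-1,1) for b in(-1,1) for e in(-1,1)])*h
    return g@R.T+[x,y,z]
def fitbox(masks,x0,z=.027,h=(.05,.027,.027)):
    S=4
    def cost(p):
        t=0
        for c,m in masks.items():
            i=np.zeros((384*S//2,512*S//2),np.uint8)
            cv2.fillConvexPoly(i,cv2.convexHull(((proj(c,boxpts(*p,z,h))+.5)*S/2-.5).round(0).astype(np.int32)),1)
            mm=cv2.resize(m.astype(np.uint8),(512*S//2,384*S//2),interpolation=0)
            t+=1-(i&mm).sum()/max(1,(i|mm).sum())
        return t
    best=None
    for a in np.arange(0,np.pi,np.pi/6):
        r=minimize(cost,[x0[0],x0[1],a],method="Nelder-Mead",options=dict(initial_simplex=[[x0[0],x0[1],a],[x0[0]+.01,x0[1],a],[x0[0],x0[1]+.01,a],[x0[0],x0[1],a+.3]]))
        if best is None or r.fun<best.fun: best=r
    return best.x,best.fun
def boxes(cs=("top","side")):
    "white slide boxes on the bench"
    cand={}
    for c in cs:
        f=cams.grab_frame(c)
        for r in nets.trace(c,"slidebox1"):
            m=r["region"]
            if r["score"]<.4 or m.sum()<50: continue
            px=f[m].astype(float); sat=(px.max(1)-px.min(1)).mean()
            p=onz(c,np.array(r["centre"])*[512,384],.04)
            if sat<50: cand.setdefault(c,[]).append((p,m,r["score"],m.sum(),px.mean()))
    return cand
E
python3 - <<'E'
from h import *
np.set_printoptions(precision=4,suppress=True)
cd=boxes()
for c in cd:
    for e in cd[c]: print(c,e[0],e[2:])
for e in cd["top"]:
    ms={"top":e[1]}
    for s in cd["side"]:
        if np.hypot(*(s[0]-e[0])[:2])<.04: ms["side"]=s[1]
    print(list(ms),fitbox(ms,e[0]),fitbox({"top":e[1]},e[0]))
P={"label":([282,196],[273,204]),"nose":([352,185],[340,261]),"butt":([386,200],[358,311]),"squeeze":([374,190],[358,289]),"lid_front":([236,175],[250,138])}
for k,(a,b) in P.items():
    r=tri({"top":a,"side":b}); print(k,r.x,np.sqrt(r.cost))
for t in["case","stand","mug","slot1","scan_arm","lid"]:
  for c in M:
    for r in nets.trace(c,t)[:3]:
        print(t,c,round(r["score"],2),np.array(r["centre"])*[512,384],r["region"].sum(), cv2.boundingRect(r["region"].astype(np.uint8)))
for c,p,z in[("side",(374,223),0),("top",(327,135),0),("top",(242,194),.022),("top",(261,194),.022),("top",(216,194),.022),("side",(235,170),.022),("side",(249,188),.022),("side",(261,199),.022),("top",(369,272),0),("side",(251,354),0)]: print(c,p,onz(c,p,z))
f=cams.grab_frame("top"); cv2.imwrite("pics/c.png",cv2.resize(f[110:240,180:420,::-1],None,fx=3.3,fy=3.3,interpolation=2))
f=cams.grab_frame("side"); cv2.imwrite("pics/d.png",cv2.resize(f[100:240,190:330,::-1],None,fx=4.2,fy=4.2,interpolation=2))
E
```

```text
top [0.5359 0.3744 0.04  ] (0.77, np.int64(489), np.float64(163.98432174505794))
top [0.393  0.3858 0.04  ] (0.62, np.int64(565), np.float64(158.53097345132744))
side [0.4097 0.3785 0.04  ] (0.73, np.int64(637), np.float64(165.14233385661956))
side [0.5307 0.3718 0.04  ] (0.56, np.int64(372), np.float64(193.94534050179212))
['top', 'side'] (array([0.538 , 0.3742, 1.2689]), np.float64(0.3722614441572467)) (array([0.5379, 0.3762, 1.3108]), np.float64(0.10392609699769051))
['top', 'side'] (array([0.4107, 0.389 , 1.8864]), np.float64(0.12153034619579217)) (array([ 0.4096,  0.389 , -1.2503]), np.float64(0.0482758620689655))
label [ 0.5379 -0.0221  0.0761] 1.652420184978943
nose [ 0.5806 -0.266   0.0651] 1.0431853485894649
butt [ 0.5311 -0.3865  0.0563] 1.1301556511968909
squeeze [ 0.5674 -0.3457  0.0586] 1.5951023516035017
lid_front [0.5683 0.1337 0.2017] 1.182494442698633
case top 0.66 [237.4144 191.3856] 4143 (192, 165, 90, 52)
case side 0.62 [252.6208 180.9024] 4932 (208, 112, 90, 115)
stand top 0.89 [352.7168 160.896 ] 2161 (310, 114, 87, 94)
stand side 0.65 [367.3088 253.4016] 3734 (
[... 355 characters left out ...]
, 52)
slot1 side 0.59 [250.88   179.7888] 4979 (209, 112, 88, 115)
scan_arm top 0.65 [361.1136 177.6   ] 1419 (322, 126, 74, 82)
scan_arm side 0.34 [350.72   286.3104] 99 (343, 276, 14, 20)
lid top 0.77 [237.4144 173.184 ] 1482 (192, 165, 90, 23)
lid side 0.67 [252.9792 145.3824] 580 (225, 112, 73, 78)
side (374, 223) [ 0.7916 -0.1938  0.    ]
top (327, 135) [ 0.7808 -0.1893  0.    ]
top (242, 194) [0.5484 0.1194 0.022 ]
top (261, 194) [0.5494 0.0521 0.022 ]
top (216, 194) [0.5471 0.2116 0.022 ]
side (235, 170) [0.5477 0.2119 0.022 ]
side (249, 188) [0.5435 0.1145 0.022 ]
side (261, 199) [0.5501 0.0536 0.022 ]
top (369, 272) [ 0.2805 -0.3295  0.    ]
side (251, 354) [ 0.2844 -0.3185  0.    ]
```

View pics/c.png

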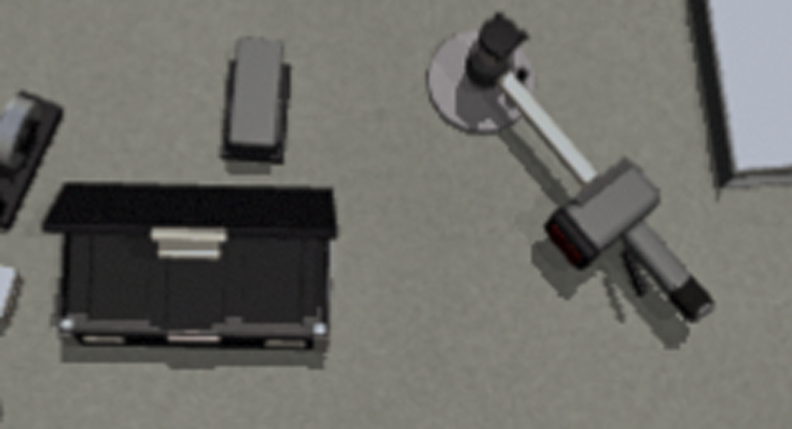

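View pics/d.png

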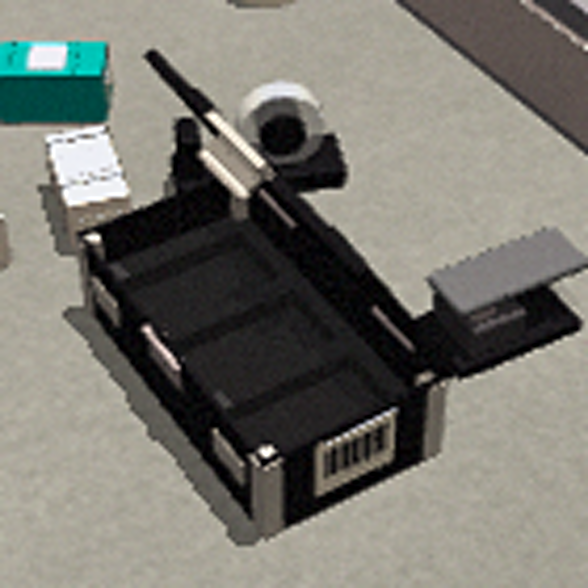

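The crops show the case's corner posts at px (200,208) and (277,209) in the top view, with the lid's front edge from (194,181) to (281,181). In the side view the front-right post is at (253,208) and the label at (275,208). I'll fit the case and lid pose, and the scanner's.

Run:
```python
from h import *
np.set_printoptions(precision=4,suppress=True)
T=lambda a,b:(180+a/3.3,110+b/3.3); S=lambda a,b:(190+a/4.2,100+b/4.2)
obs=[("top",T(67,325),(-.071,.136,.08)),("top",T(319,328),(-.071,-.136,.08)),("side",S(265,453),(-.071,-.136,.08)),("side",S(95,238),(-.071,.136,.08)),("side",S(430,378),(.071,-.136,.08)),("side",S(356,453),(0,-.141,.046)),
 ("side",S(268,535),(-.075,-.14,0)),("side",S(440,457),(.075,-.14,0))]
lid=[("top",T(45,233),(-.158,.142,.005)),("top",T(335,236),(-.158,-.142,.005)),("side",S(152,55),(-.158,.142,.005))]
def W(p,q):
    c,s=np.cos(p[2]),np.sin(p[2]); return np.array([p[0]+c*q[0]-s*q[1],p[1]+s*q[0]+c*q[1],q[2]])
def L(p,q):
    a=p[3];c,s=np.cos(a),np.sin(a) # opening lifts -x
    return W(p,(.075+c*q[0]+s*q[2],q[1],.08-s*q[0]+c*q[2]))
def res(p): return np.concatenate([proj(c,W(p,q))[0]-o for c,o,q in obs]+[proj(c,L(p,q))[0]-o for c,o,q in lid])
r=least_squares(res,[.545,.127,0,.9],loss="soft_l1"); print(r.x,r.cost); print(res(r.x).reshape(-1,2))
p=r.x
for q in[(-.158,0,0),(-.176,0,.005),(-.158,.142,0)]: print("lid",L(p,q))
print("slots",[W(p,(0,y,.022)) for y in(-.082,0,.082)],"label",W(p,(0,-.14,.046)))
# scanner: stand xy, arm heading
sc=[("side",(374,223),"s"),("top",(327,135),"s"),("top",(352,185),"n"),("side",(340,261),"n"),("top",(386,200),"b"),("side",(358,311),"b"),("top",(374,190),"q"),("side",(358,289),"q")]
loc=dict(s=(0,0,0),n=(.205,-.069,.07),b=(.33,0,.07),q=(.276,0,.07))
def rs(v):
    c,s=np.cos(v[2]),np.sin(v[2]); o=[]
    for cam,px,k in sc:
        x,y,z=loc[k]; o.append(proj(cam,[v[0]+c*x-s*y,v[1]+s*x+c*y,z])[0]-px)
    return np.concatenate(o)
r2=least_squares(rs,[.78,-.19,-.8],loss="soft_l1"); print(r2.x,np.degrees(r2.x[2]),r2.cost);print(rs(r2.x).reshape(-1,2))
```

```text
[ 0.5562  0.1241 -0.0157  1.0071] 10.627647166030956
[[-0.9712 -1.0261]
 [ 2.6248  0.4604]
 [ 0.1188  1.0591]
 [-2.1598 -1.3892]
 [ 1.9929 -0.376 ]
 [ 0.2064  0.0001]
 [-0.5022  0.5396]
 [-0.1294 -1.1397]
 [-0.4034 -1.4714]
 [ 1.8711  0.2188]
 [-1.9965 -0.0483]]
lid [0.5468 0.1243 0.2136]
lid [0.5414 0.1244 0.2314]
lid [0.549  0.2663 0.2136]
slots [array([0.5549, 0.0421, 0.022 ]), array([0.5562, 0.1241, 0.022 ]), array([0.5575, 0.2061, 0.022 ])] label [ 0.554  -0.0159  0.046 ]
[ 0.7872 -0.1914 -2.5033] -143.4278685943535 17.554112727700545
[[-1.6847  0.0844]
 [ 0.5184 -1.6223]
 [-1.4474 -1.654 ]
 [-2.3714 -3.2349]
 [ 2.1874  0.5928]
 [-2.2487  0.0598]
 [ 4.5412 -1.7804]
 [ 2.0307  1.6411]]
```

Run:
```python
from h import *
np.set_printoptions(precision=4,suppress=True,linewidth=150)
f=cams.grab_frame("top").astype(float).mean(2)
def cross(v,lo,th):
    i=np.where((v[:-1]-th)*(v[1:]-th)<0)[0]; return lo+i+(v[i]-th)/(v[i]-v[i+1])
for r in range(186,207,3):
    a=cross(f[r,190:215],190,75);b=cross(f[r,265:290],265,75)
    print(r,a,b,[onz("top",(x,r),.08)[:2] for x in (a[:1].tolist()+b[-1:].tolist())])
for c in range(205,275,10): print(c,f[200:222,c].round())
g=cams.grab_frame("top")
cv2.imwrite("pics/e.png",cv2.resize(np.clip(g[155:225,185:295,::-1].astype(float)*2.2,0,255).astype(np.uint8),None,fx=7,fy=7,interpolation=2))
```

```text
186 [198.1273] [279.2877] [array([0.5622, 0.2685]), array([ 0.5661, -0.0103])]
189 [198.0537] [279.2817] [array([0.5516, 0.2683]), array([ 0.5555, -0.0103])]
192 [198.0898] [279.12] [array([0.5411, 0.2677]), array([ 0.545 , -0.0098])]
195 [197.2353] [279.0725] [array([0.5305, 0.2702]), array([ 0.5346, -0.0097])]
198 [197.2239] [278.9914] [array([0.5201, 0.2698]), array([ 0.5241, -0.0095])]
201 [196.5632] [279.1429] [array([0.5096, 0.2716]), array([ 0.5137, -0.0101])]
204 [196.5275] [279.2078] [array([0.4992, 0.2713]), array([ 0.5033, -0.0103])]
205 [ 39.  36.  37.  36.  41.  71.  74.  73.  76.  64.  39.  21.  70.  35.  30.  77.  79.  76.  75.  80. 123. 126.]
215 [ 37.  39.  36.  38.  39.  37.  40.  69.  76.  75.  48.  30.  86.  72.  34.  71.  76.  75.  75.  81. 122. 123.]
225 [ 36.  35.  37.  34.  37.  39.  41.  51.  57.  74.  55.  24.  10.   5.  13.  60.  77.  78.  74.  80. 125. 131.]
235 [ 38.  35.  39.  37.  39.  37.  39.  38.  37.  41.  74.  67. 136.  59.  16.  54.  76.  77.  75.  74.  72.  81.]
245 [ 37.  37.  36.  38.  36.  38.  37.  41.  71.  78.  82.  67. 140.  67.  15.  40.  74.  77.  76.  75.  80. 112.]
255 [ 38.  38.  37.  38.  37.  37.  35.  42.  72.  78.  72.  51.  18.   6.   7.  30.  73.  77.  77.  75.  81. 119.]
265 [ 38.  37.  37.  38.  36.  36.  35.  41.  74.  81.  79.  52.  29.  67.  72.  37.  74.  76.  75.  74.  79. 121.]
```

View pics/e.png

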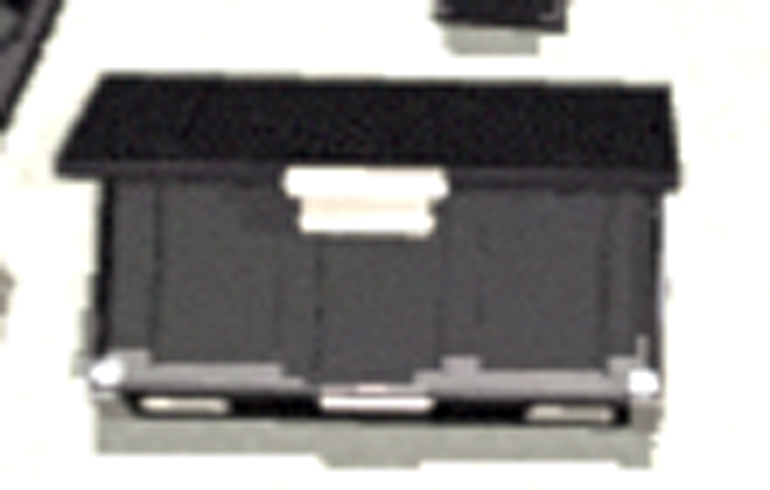

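```bash
cat >> h.py <<'E'
from scipy.spatial.transform import Rotation as Ro
def plan(*ts):
    "numbers for moves from here: x,y,z,yaw (tool down), each from the pose of the one before"
    s=ctrl.read_state(); p=np.array(s["position"]); R=Ro.from_euler("xyz",s["eef_rot"],degrees=True)
    print("t",round(s["time"],1),"at",p.round(4),s["eef_rot"].round(1),"F",s["ft_force"].round(1),"w",round(s["grip_width"],3),"j",s["joint_positions"].round(0))
    for t in ts:
        R2=Ro.from_euler("xyz",[180,0,t[3]],degrees=True)
        print("->",t,"shift",(R.inv().apply(np.array(t[:3])-p)/.03).round(2),"turn",(np.degrees((R.inv()*R2).as_rotvec())/6).round(2))
        p=np.array(t[:3]);R=R2
E
python3 -c "
from h import *
plan((.43,.40,.29,180),(.46,.06,.27,180),(.46,.06,.19,180),(.58,.06,.19,180))"
```

```text
t 2.6 at [0.2167 0.6393 0.2423] [-180.     0.   161.3] F [ 0.5  0.6 -0. ] w 1.0 j [63. 16. 90. -0. 73. -9.]
-> (0.43, 0.4, 0.29, 180) shift [-9.3  -5.27 -1.59] turn [-0.    0.   -3.12]
-> (0.46, 0.06, 0.27, 180) shift [ -1.   -11.33   0.67] turn [0. 0. 0.]
-> (0.46, 0.06, 0.19, 180) shift [ 0.   -0.    2.67] turn [0. 0. 0.]
-> (0.58, 0.06, 0.19, 180) shift [-4.  0.  0.] turn [0. 0. 0.]
```

Emit:
{"api": "apply_moves", "payload": {"plan": [[[1, -9.3, -5.27, -1.6, 0, 0, -3.12], [1, -9.3, -5.27, -1.6, 0, 0, -3.12], [1, -9.3, -5.27, -1.6, 0, 0, -3.12], [1, -9.3, -5.27, -1.6, 0, 0, -3.12], [1, -9.3, -5.27, -1.6, 0, 0, -3.12], [1, -9.3, -5.27, -1.6, 0, 0, -3.12], [1, -9.3, -5.27, -1.6, 0, 0, -3.12], [1, -9.3, -5.27, -1.6, 0, 0, -3.12], [1, -9.3, -5.27, -1.6, 0, 0, -3.12], [1, -9.3, -5.27, -1.6, 0, 0, -3.12]]], "force": 60}}

```text
time: 3.43
position: [0.4314, 0.3988, 0.2909]
eef_rot: [179.9, 0.0, 179.8]
ft_force: [-0.8, -0.0, -0.4]
grip_width: -0.002
gripper_force: 0.0
```

Emit:
{"api": "apply_moves", "payload": {"plan": [[[1, -1, -11.33, 0.67, 0, 0, 0], [1, -1, -11.33, 0.67, 0, 0, 0], [1, -1, -11.33, 0.67, 0, 0, 0], [1, -1, -11.33, 0.67, 0, 0, 0], [1, -1, -11.33, 0.67, 0, 0, 0], [1, -1, -11.33, 0.67, 0, 0, 0], [1, -1, -11.33, 0.67, 0, 0, 0], [1, -1, -11.33, 0.67, 0, 0, 0], [1, -1, -11.33, 0.67, 0, 0, 0], [1, -1, -11.33, 0.67, 0, 0, 0]]]}}

```text
time: 4.27
position: [0.46, 0.0591, 0.2698]
eef_rot: [180.0, -0.0, 179.8]
ft_force: [-0.1, 0.6, 0.1]
grip_width: -0.0
gripper_force: 0.0
```

Emit:
{"api": "apply_moves", "payload": {"plan": [[[1, 0, 0, 1, 0, 0, 0], [1, 0, 0, 2, 0, 0, 0], [1, 0, 0, 2.67, 0, 0, 0], [1, 0, 0, 2.67, 0, 0, 0], [1, -1, 0, 2.67, 0, 0, 0], [1, -1.7, 0, 2.67, 0, 0, 0], [1, -2.3, 0, 2.67, 0, 0, 0], [1, -2.3, 0, 2.67, 0, 0, 0]]]}}

```text
time: 4.93
position: [0.5319, 0.0618, 0.1919]
eef_rot: [180.0, 0.2, -179.9]
ft_force: [-0.6, -0.0, 0.9]
grip_width: -0.001
gripper_force: 0.0
```

Emit:
{"api": "apply_moves", "payload": {"plan": [[[1, -0.6, 0, -0.2, 0, 0, 0], [1, -1.2, 0, -0.4, 0, 0, 0], [1, -1.8, 0, -0.6, 0, 0, 0], [1, -2.3, 0, -0.6, 0, 0, 0], [1, -2.8, 0, -0.6, 0, 0, 0], [1, -3.2, 0, -0.6, 0, 0, 0], [1, -3.5, 0, -0.6, 0, 0, 0], [1, -3.5, 0, -0.6, 0, 0, 0]]]}}

```text
time: 5.6
position: [0.6347, 0.0614, 0.2087]
eef_rot: [180.0, 0.0, -179.9]
ft_force: [0.3, -0.3, -0.2]
grip_width: 0.002
gripper_force: 0.0
```

Run:
```python
from h import *
plan()
f=cams.grab_frame("side"); a=f[90:240,180:330,::-1]
g=cams.grab_frame("top"); b=g[130:230,180:330,::-1]
b=cv2.resize(b,(600,400),interpolation=2);a=cv2.resize(a,(400,400),interpolation=2)
cv2.imwrite("pics/f.png",cv2.resize(np.clip(np.hstack([a,b]).astype(float)*1.6,0,255).astype(np.uint8),(800,320)))
```

```text
t 5.6 at [0.6347 0.0614 0.2087] [ 180.     0.  -179.9] F [ 0.3 -0.3 -0.2] w 0.002 j [ -4.  13.  98.   0.  69. -94.]
```

View pics/f.png

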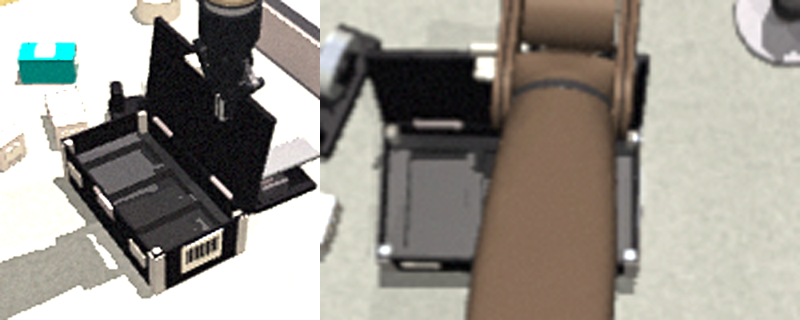

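The lid now stands upright (side crop, (210,120)) and the slots are partly visible. I'll move the arm clear to see the case and boxes.

Emit:
{"api": "apply_moves", "payload": {"plan": [[[1, 1, 0, 0, 0, 0, 0], [1, 2, 0, 0, 0, 0, 0], [1, 3, 0, 0, 0, 0, 0], [1, 4, -0.5, -1, 0, 0, 0], [0, 5, -1.5, -2, 0, 0, 0], [0, 6, -2.5, -3, 0, 0, 0], [0, 6, -4, -3, 0, 0, 0], [0, 6, -5.3, -3, 0, 0, 0], [0, 6, -6.5, -3, 0, 0, 0], [0, 6, -6.5, -3, 0, 0, 0]]]}}

```text
time: 6.53
position: [0.4534, -0.139, 0.2995]
eef_rot: [-179.8, 0.2, 179.7]
ft_force: [-0.2, 0.3, 0.6]
grip_width: 0.843
gripper_force: 0.0
```

Run:
```python
from h import *
np.set_printoptions(precision=4,suppress=True,linewidth=150)
plan()
cd=boxes()
for e in cd["top"]:
    ms={"top":e[1]}
    for s in cd["side"]:
        if np.hypot(*(s[0]-e[0])[:2])<.04: ms["side"]=s[1]
    print(list(ms),e[0],fitbox(ms,e[0]),fitbox({"top":e[1]},e[0]))
f=cams.grab_frame("top").astype(float)
g=f.mean(2)
for r in (175,180,185,190,195,200): print(r,g[r,193:285].round().astype(int).tolist())
b=cv2.resize(f[150:225,185:295,::-1],None,fx=7,fy=7,interpolation=2)
cv2.imwrite("pics/g.png",np.clip(b*2.2,0,255).astype(np.uint8))
```

```text
t 6.5 at [ 0.4534 -0.139   0.2995] [-179.8    0.2  179.7] F [-0.2  0.3  0.6] w 0.843 j [ -29.  -12.  114.   -0.   78. -119.]
['top', 'side'] [0.5428 0.3695 0.04  ] (array([0.5383, 0.3746, 1.2923]), np.float64(0.33899178774705163)) (array([0.5362, 0.3744, 1.3107]), np.float64(0.06654512306289884))
['top', 'side'] [0.3945 0.3837 0.04  ] (array([0.411 , 0.3884, 1.8912]), np.float64(0.17111241528151155)) (array([0.4102, 0.3876, 1.8789]), np.float64(0.053097345132743334))
175 [127, 128, 131, 126, 120, 111, 77, 35, 19, 38, 43, 42, 39, 38, 37, 39, 38, 37, 38, 38, 38, 40, 38, 38, 40, 38, 37, 38, 39, 38, 39, 38, 39, 38, 40, 38, 36, 38, 39, 38, 40, 38, 38, 40, 39, 40, 39, 39, 37, 40, 38, 38, 37, 38, 37, 39, 40, 39, 40, 38, 37, 39, 38, 40, 38, 39, 40, 37, 38, 39, 37, 39, 38, 39, 36, 34, 33, 35, 34, 33, 33, 34, 42, 57, 59, 49, 53, 106, 129, 134, 136, 133]
180 [133, 133, 134, 124, 96, 68, 47, 25, 48, 72, 78, 78, 78, 77, 59, 56, 70, 75, 75, 75, 75, 75, 76, 76, 76, 77, 76, 77, 76, 77, 76, 76, 75, 78, 80, 55, 39, 34, 33, 38, 40, 37, 38, 40, 38, 39, 38, 39, 39, 39, 39, 41, 44, 41, 43, 43, 72, 82, 82,
[... 968 characters left out ...]
, 56, 70, 79, 80, 78, 78, 80, 79, 80, 79, 80, 80, 80, 81, 80, 80, 80, 77, 78, 80, 81, 81, 79, 69, 75, 80, 82, 81, 82, 81, 81, 81, 82, 81, 81, 83, 81, 82, 81, 82, 84, 79, 81, 83, 83, 83, 74, 77, 76, 77, 77, 77, 78, 76, 77, 77, 78, 78, 77, 78, 77, 78, 76, 76, 50, 69, 77, 77, 79, 77, 50, 32, 75, 96, 118, 125, 124, 121]
200 [134, 134, 127, 123, 103, 64, 27, 49, 72, 80, 79, 79, 77, 62, 60, 74, 79, 80, 80, 80, 80, 80, 80, 80, 80, 80, 81, 81, 80, 80, 81, 77, 79, 81, 80, 82, 80, 62, 73, 81, 81, 82, 82, 82, 81, 82, 82, 82, 82, 82, 83, 83, 83, 83, 77, 73, 79, 78, 77, 76, 68, 74, 77, 76, 78, 76, 78, 77, 78, 82, 82, 82, 83, 84, 83, 82, 79, 77, 57, 69, 77, 79, 78, 78, 49, 37, 79, 117, 124, 123, 123, 124]
```

View pics/g.png

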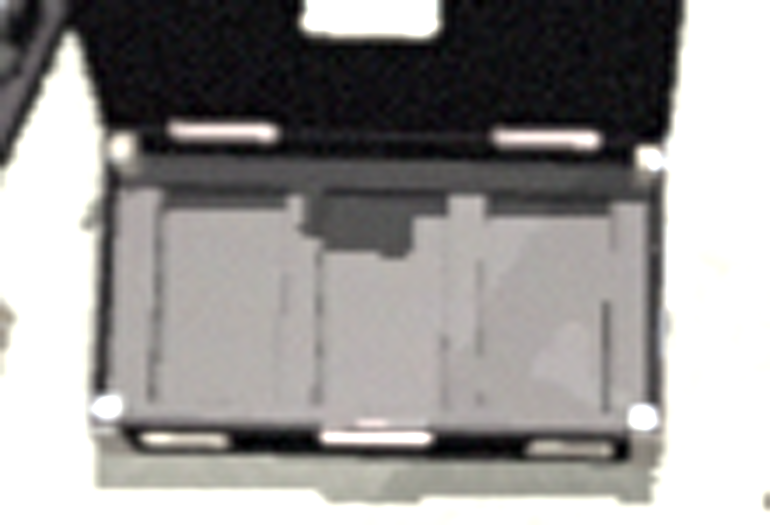

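Run:
```python
from h import *
for c,r,q in [(206.5,190,.114),(225,190,.05),(229.6,190,.032),(248.,190,-.032),(253,190,-.05),(271.3,195,-.114)]:
    p=onz("top",(c,r),.036); print(q,p.round(4),(p[1]-q).round(4))
# front/back: rib front slot edge & post tops (crop g)
T=lambda a,b:(185+(a+.5)/7-.5,150+(b+.5)/7-.5)
for n,(a,b),z in [("fl",(107,408),.08),("fr",(642,417),.08),("bl",(122,148),.08),("br",(650,157),.08),("slotback L",(225,207),.022),("slotback R",(545,215),.022),("backrib L",(225,190),.04),("backrib R",(550,198),.04),("front rib L",(220,402),.04)]:
    print(n,onz("top",T(a,b),z).round(4))
```

```text
0.114 [0.5581 0.2443 0.036 ] 0.1303
0.05 [0.559 0.179 0.036] 0.129
0.032 [0.5593 0.1628 0.036 ] 0.1308
-0.032 [0.5602 0.098  0.036 ] 0.13
-0.05 [0.5604 0.0804 0.036 ] 0.1304
-0.114 [0.5434 0.0159 0.036 ] 0.1299
fl [0.486  0.2594 0.08  ]
fr [ 0.4854 -0.0005  0.08  ]
bl [0.6166 0.2573 0.08  ]
br [ 0.6156 -0.0036  0.08  ]
slotback L [0.6013 0.2109 0.022 ]
slotback R [0.5994 0.0477 0.022 ]
backrib L [0.6058 0.2095 0.04  ]
backrib R [0.6039 0.0453 0.04  ]
front rib L [0.497  0.2083 0.04  ]
```

Run:
```python
from h import *
f=cams.grab_frame("top"); s=cams.grab_frame("side")
for c,im in(("top",f),("side",s)):
    for y0 in (.0,.03,.06): pass
def draw(c,im,X,col,sc,off):
    p=((proj(c,X)+.5-off)*sc).astype(int)
    cv2.polylines(im,[p.reshape(-1,1,2)],True,col,1)
out=[]
for c,im,(x0,y0,w,h) in(("top",f,(140,130,66,80)),("side",s,(180,90,66,80))):
    sc=6; b=cv2.resize(np.clip(im[y0:y0+h,x0:x0+w,::-1]*1.5,0,255).astype(np.uint8),None,fx=sc,fy=sc,interpolation=2); off=np.array([x0,y0])
    yaw=np.radians(75); u=np.array([np.cos(yaw),np.sin(yaw)]);v=np.array([u[1],-u[0]]); ctr=np.array([.537,.375])
    for z,col in((.0,(0,0,255)),(.054,(0,255,0))):
        draw(c,b,[[*(ctr+a*u*.05+e*v*.027),z] for a,e in((1,1),(1,-1),(-1,-1),(-1,1))],col,sc,off)
    for sg in(1,-1):
        draw(c,b,[[*(ctr+a*u*.011+sg*e*v),.025] for a,e in((1,.035),(1,.048),(-1,.048),(-1,.035))],(255,0,0),sc,off)
    out.append(b)
cv2.imwrite("pics/i.png",np.hstack(out))
```

```text
(no output)
```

View pics/i.png

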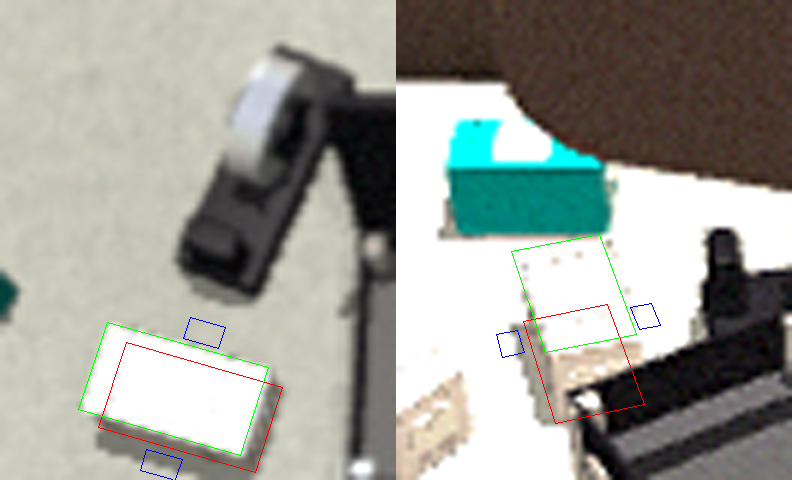

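The overlays fit box A in both views. The planned fingers (blue) clear the dispenser by about 1 cm.

```bash
python3 -c "
from h import *
plan((.46,.15,.30,225),(.537,.375,.20,255),(.537,.375,.035,255),(.537,.375,.20,255),(.49,.29,.2,210),(.551,.212,.2,180),(.551,.212,.058,180))"
```

```text
t 6.9 at [ 0.4541 -0.1334  0.2979] [ 180.    -0.  -179.9] F [ 0.3  1.  -0.3] w 0.999 j [ -29.  -12.  114.    0.   78. -119.]
-> (0.46, 0.15, 0.3, 225) shift [-0.22  9.45 -0.07] turn [ 0.01 -0.   -7.48]
-> (0.537, 0.375, 0.2, 255) shift [-7.12  3.49  3.33] turn [ 0.  0. -5.]
-> (0.537, 0.375, 0.035, 255) shift [ 0.  -0.   5.5] turn [0. 0. 0.]
-> (0.537, 0.375, 0.2, 255) shift [ 0.   0.  -5.5] turn [0. 0. 0.]
-> (0.49, 0.29, 0.2, 210) shift [3.14 0.78 0.  ] turn [ 0.  -0.   7.5]
-> (0.551, 0.212, 0.2, 180) shift [-0.46 -3.27 -0.  ] turn [-0. -0.  5.]
-> (0.551, 0.212, 0.058, 180) shift [ 0.   -0.    4.73] turn [0. 0. 0.]
```

Emit:
{"api": "apply_moves", "payload": {"plan": [[[0.18, -0.22, 9.45, -0.07, 0, 0, -7.48], [0.18, -0.22, 9.45, -0.07, 0, 0, -7.48], [0.18, -0.22, 9.45, -0.07, 0, 0, -7.48], [0.18, -0.22, 9.45, -0.07, 0, 0, -7.48], [0.18, -0.22, 9.45, -0.07, 0, 0, -7.48], [0.18, -0.22, 9.45, -0.07, 0, 0, -7.48], [0.18, -0.22, 9.45, -0.07, 0, 0, -7.48], [0.18, -0.22, 9.45, -0.07, 0, 0, -7.48], [0.18, -0.22, 9.45, -0.07, 0, 0, -7.48]]]}}

```text
time: 7.63
position: [0.4598, 0.1514, 0.3]
eef_rot: [180.0, -0.0, -134.8]
ft_force: [0.2, -0.0, -0.0]
grip_width: 0.817
gripper_force: 0.0
```

Emit:
{"api": "apply_moves", "payload": {"plan": [[[0.18, -7.12, 3.49, 3.33, 0, 0, -5], [0.18, -7.12, 3.49, 3.33, 0, 0, -5], [0.18, -7.12, 3.49, 3.33, 0, 0, -5], [0.18, -7.12, 3.49, 3.33, 0, 0, -5], [0.18, -7.12, 3.49, 3.33, 0, 0, -5], [0.18, -7.12, 3.49, 3.33, 0, 0, -5], [0.18, -7.12, 3.49, 3.33, 0, 0, -5], [0.18, -7.12, 3.49, 3.33, 0, 0, -5], [0.18, -7.12, 3.49, 3.33, 0, 0, -5]]]}}

```text
time: 8.38
position: [0.5381, 0.3727, 0.1999]
eef_rot: [180.0, -0.1, -105.1]
ft_force: [-0.1, -0.6, 0.5]
grip_width: 0.82
gripper_force: 0.0
```

Run:
```python
from h import *
plan((.537,.375,.035,255))
cd=boxes(("side",))
for e in cd.get("side",[]): print(e[0].round(3),e[2:4],fitbox({"side":e[1]},e[0]))
```

```text
t 8.4 at [0.5381 0.3727 0.1999] [ 1.800e+02 -1.000e-01 -1.051e+02] F [-0.1 -0.6  0.5] w 0.82 j [  26.   16.   95.   -0.   69. -139.]
-> (0.537, 0.375, 0.035, 255) shift [-0.07  0.05  5.5 ] turn [ 0.01 -0.01 -0.02]
[0.407 0.375 0.04 ] (0.91, np.int64(603)) (array([0.41145442, 0.38647868, 1.848205  ]), np.float64(0.07261490923136349))
[0.531 0.373 0.04 ] (0.9, np.int64(376)) (array([0.54381282, 0.38619628, 1.25310739]), np.float64(0.2302872062663185))
```

Emit:
{"api": "apply_moves", "payload": {"plan": [[[0.18, 0, 0, 1.4, 0, 0, 0], [0.18, 0, 0, 2.8, 0, 0, 0], [0.18, 0, 0, 4, 0, 0, 0], [0.18, 0, 0, 5, 0, 0, 0], [0.18, 0, 0, 5.5, 0, 0, 0], [0.18, 0, 0, 5.5, 0, 0, 0], [0.7, 0, 0, 5.5, 0, 0, 0], [0.7, 0, 0, 5.5, 0, 0, 0], [0.7, 0, 0, 5.5, 0, 0, 0], [0.7, 0, 0, 5.5, 0, 0, 0]]]}}

```text
time: 9.32
position: [0.5399, 0.3742, 0.0383]
eef_rot: [-179.8, 0.2, -105.1]
ft_force: [-0.2, 0.1, 2.9]
grip_width: 0.621
gripper_force: 66.0
```

Emit:
{"api": "apply_moves", "payload": {"plan": [[[0.7, 0, 0, 0, 0, 0, 0], [0.7, 0, 0, 0, 0, 0, 0], [0.7, 0, 0, -1, 0, 0, 0], [0.7, 0, 0, -2, 0, 0, 0], [0.7, 0, 0, -3, 0, 0, 0], [0.7, 0, 0, -4, 0, 0, 0], [0.7, 0, 0, -5, 0, 0, 0], [0.7, 0, 0, -5.5, 0, 0, 0], [0.7, 0, 0, -5.5, 0, 0, 0]]]}}

```text
time: 10.07
position: [0.5402, 0.3748, 0.2059]
eef_rot: [-179.6, 0.4, -105.1]
ft_force: [0.7, 0.1, -1.3]
grip_width: 0.618
gripper_force: 65.6
```

```bash
python3 -c "
from h import *
plan((.48,.29,.2,210),(.551,.212,.18,180),(.551,.212,.09,180),(.551,.212,.062,180))"
```

```text
t 10.1 at [0.5402 0.3748 0.2059] [-179.6    0.4 -105.1] F [ 0.7  0.1 -1.3] w 0.618 j [  26.   16.   95.    0.   69. -139.]
-> (0.48, 0.29, 0.2, 210) shift [3.25 1.2  0.17] turn [-0.04  0.08  7.48]
-> (0.551, 0.212, 0.18, 180) shift [-0.75 -3.43  0.67] turn [-0. -0.  5.]
-> (0.551, 0.212, 0.09, 180) shift [ 0. -0.  3.] turn [0. 0. 0.]
-> (0.551, 0.212, 0.062, 180) shift [ 0.   -0.    0.93] turn [0. 0. 0.]
```

Emit:
{"api": "apply_moves", "payload": {"plan": [[[0.7, 1, 0.3, 0, 0, 0, 1.2], [0.7, 2, 0.7, 0, 0, 0, 2.4], [0.7, 3.25, 1.2, 0.17, 0, 0, 3.6], [0.7, 3.25, 1.2, 0.17, 0, 0, 4.7], [0.7, 3.25, 1.2, 0.17, 0, 0, 5.8], [0.7, 3.25, 1.2, 0.17, 0, 0, 7], [0.7, 3.25, 1.2, 0.17, 0, 0, 7.48], [0.7, 3.25, 1.2, 0.17, 0, 0, 7.48]]]}}

```text
time: 10.73
position: [0.4767, 0.2883, 0.1929]
eef_rot: [180.0, -0.2, -150.1]
ft_force: [-0.1, -0.6, -2.4]
grip_width: 0.62
gripper_force: 65.4
```

Emit:
{"api": "apply_moves", "payload": {"plan": [[[0.7, -0.2, -0.9, 0, 0, 0, 1.1], [0.7, -0.4, -1.8, 0, 0, 0, 2.2], [0.7, -0.6, -2.7, 0.3, 0, 0, 3.3], [0.7, -0.75, -3.43, 0.67, 0, 0, 4.4], [0.7, -0.75, -3.43, 0.67, 0, 0, 5], [0.7, -0.75, -3.43, 0.67, 0, 0, 5], [0.7, -0.75, -3.43, 0.67, 0, 0, 5]]]}}

```text
time: 11.32
position: [0.5482, 0.2107, 0.1737]
eef_rot: [-180.0, -0.1, -179.9]
ft_force: [-0.0, 0.7, -3.3]
grip_width: 0.62
gripper_force: 65.3
```

Run:
```python
from h import *
plan((.551,.212,.12,180),(.551,.212,.062,180))
f=cams.grab_frame("side")
z=ctrl.read_state()["position"][2]-.011
for r in nets.trace("side","slidebox1"):
    print(round(r["score"],2),np.array(r["centre"])*[512,384],onz("side",np.array(r["centre"])*[512,384],.04))
b=cv2.resize(f[90:230,190:330,::-1],None,fx=4,fy=4,interpolation=2)
p=((proj("side",boxpts(.551,.212,0,z))+.5-[190,90])*4).astype(int)
cv2.polylines(b,[cv2.convexHull(p.astype(np.int32))],True,(0,0,255),1)
cv2.imwrite("pics/j.png",np.clip(b*1.3,0,255).astype(np.uint8))
```

```text
t 11.3 at [0.5482 0.2107 0.1737] [-1.800e+02 -1.000e-01 -1.799e+02] F [-0.   0.7 -3.3] w 0.62 j [ 11.   9. 106.   0.  65. -79.]
-> (0.551, 0.212, 0.12, 180) shift [-0.1   0.04  1.79] turn [-0.   -0.02  0.02]
-> (0.551, 0.212, 0.062, 180) shift [ 0.   -0.    1.93] turn [0. 0. 0.]
0.96 [137.8816 166.6944] [0.27524991 0.38523748 0.04      ]
0.84 [178.0224 155.5968] [0.41063271 0.3641836  0.04      ]
0.68 [200.2944 117.8112] [0.57279446 0.52211219 0.04      ]
0.66 [228.608  141.1968] [0.59463035 0.33763261 0.04      ]
0.63 [365.5168 267.6864] [ 0.6383187  -0.30664416  0.04      ]
0.18 [368.9984 255.0912] [ 0.67298354 -0.28350275  0.04      ]
```

View pics/j.png

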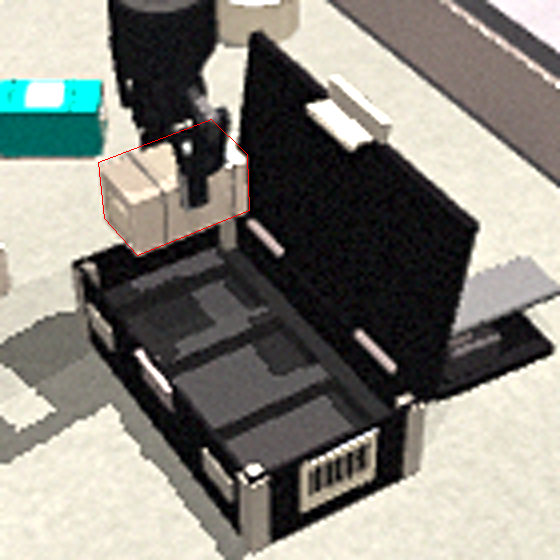

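The held box lines up with the drawn outline over slot 3, so I'll lower it.

Emit:
{"api": "apply_moves", "payload": {"plan": [[[0.7, 0, 0.04, 0.8, 0, 0, 0], [0.7, 0, 0.04, 1.6, 0, 0, 0], [0.7, 0, 0.04, 2.3, 0, 0, 0], [0.7, 0, 0.04, 2.8, 0, 0, 0], [0.7, 0, 0.04, 3.2, 0, 0, 0], [0.7, 0, 0.04, 3.5, 0, 0, 0], [0.7, 0, 0.04, 3.65, 0, 0, 0], [0.7, 0, 0.04, 3.75, 0, 0, 0], [0.7, 0, 0.04, 3.75, 0, 0, 0]]]}}

```text
time: 12.17
position: [0.5546, 0.213, 0.0683]
eef_rot: [179.9, 0.7, -179.9]
ft_force: [3.9, -1.2, 8.2]
grip_width: 0.622
gripper_force: 68.8
```

Emit:
{"api": "apply_moves", "payload": {"plan": [[[0.7, -0.1, 0, -0.15, 0, 0, 0], [0.7, -0.2, 0, -0.15, 0, 0, 0], [0.7, -0.2, 0, 0.1, 0, 0, 0], [0.7, -0.2, 0, 0.25, 0, 0, 0], [0.7, -0.2, 0, 0.25, 0, 0, 0]]]}}

```text
time: 12.58
position: [0.5547, 0.2133, 0.0597]
eef_rot: [180.0, -0.2, -179.9]
ft_force: [-13.2, -1.5, 23.0]
grip_width: 0.621
gripper_force: 74.3
```

Run:
```python
from h import *
plan()
f=cams.grab_frame("side")
b=cv2.resize(f[100:220,190:310,::-1],None,fx=5,fy=5,interpolation=2)
p=((proj("side",boxpts(.551,.212,0,.049))+.5-[190,100])*5).astype(int)
cv2.polylines(b,[cv2.convexHull(p.astype(np.int32))],True,(0,0,255),1)
cv2.imwrite("pics/k.png",np.clip(b*1.4,0,255).astype(np.uint8))
```

```text
t 12.6 at [0.5547 0.2133 0.0597] [ 180.    -0.2 -179.9] F [-13.2  -1.5  23. ] w 0.621 j [ 11.  19. 108.   0.  53. -79.]
```

View pics/k.png

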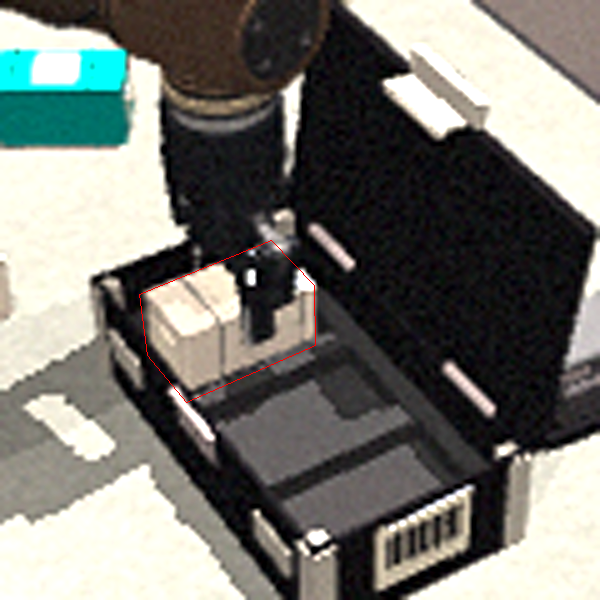

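Box A is seated on the slot floor, level. I'll release it.

Emit:
{"api": "apply_moves", "payload": {"plan": [[[0.26, 0.1, 0, -0.1, 0, 0, 0], [0.26, 0.1, 0, -0.1, 0, 0, 0], [0.26, 0.1, 0, -0.1, 0, 0, 0], [0.26, 0.1, 0, -1, 0, 0, 0], [0.26, 0.1, 0, -2, 0, 0, 0], [0.26, 0.1, 0, -3, 0, 0, 0], [0.26, 0.1, 0, -4, 0, 0, 0], [0.26, 0.1, 0, -5, 0, 0, 0], [0.26, 0.1, 0, -5, 0, 0, 0]]]}}

```text
time: 13.38
position: [0.5556, 0.2129, 0.2122]
eef_rot: [179.9, 0.7, -180.0]
ft_force: [0.7, 0.8, 1.5]
grip_width: 0.741
gripper_force: 0.0
```

Run:
```python
from h import *
plan((.43,.37,.20,108))
cd=boxes(("side",))
for e in cd.get("side",[]): print(e[0].round(3),e[2:4],fitbox({"side":e[1]},e[0]),fitbox({"side":e[1]},e[0],.049))
```

```text
t 13.4 at [0.5556 0.2129 0.2122] [ 179.9    0.7 -180. ] F [0.7 0.8 1.5] w 0.741 j [ 11.   8. 104.   0.  68. -79.]
-> (0.43, 0.37, 0.2, 108) shift [4.19 5.24 0.37] turn [ 0.09  0.08 12.  ]
[0.553 0.216 0.04 ] (0.8, np.int64(625)) (array([ 0.56494114,  0.23797922, -0.03533616]), np.float64(0.13361169102296455)) (array([0.55203056, 0.21489785, 2.98301611]), np.float64(0.16777629826897467))
[0.406 0.37  0.04 ] (0.72, np.int64(624)) (array([ 0.41250467,  0.38796437, -1.24993549]), np.float64(0.051467784979031594)) (array([0.40553741, 0.36325545, 1.825387  ]), np.float64(0.08917431192660552))
[0.629 0.152 0.04 ] (0.53, np.int64(6610)) (array([0.64635065, 0.08445617, 2.99376058]), np.float64(0.8763615733736763)) (array([0.640493  , 0.07496227, 3.13039051]), np.float64(0.8726172465960665))
```

Emit:
{"api": "apply_moves", "payload": {"plan": [[[0.18, 1.5, 0, 0, 0, 0, 1.1], [0.18, 2.5, 1, 0, 0, 0, 2.2], [0.18, 3.5, 2, 0, 0, 0, 3.3], [0.18, 4.19, 3, 0.37, 0, 0, 4.4], [0.18, 4.19, 4, 0.37, 0, 0, 5.5], [0.18, 4.19, 5.24, 0.37, 0, 0, 6.6], [0.18, 4.19, 5.24, 0.37, 0.09, 0.08, 12], [0.18, 4.19, 5.24, 0.37, 0.09, 0.08, 12], [0.18, 4.19, 5.24, 0.37, 0.09, 0.08, 12], [0.18, 4.19, 5.24, 0.37, 0.09, 0.08, 12]]]}}

```text
time: 14.32
position: [0.4248, 0.3689, 0.1907]
eef_rot: [-179.1, -0.0, 111.4]
ft_force: [0.2, -0.0, 0.9]
grip_width: 0.821
gripper_force: 0.0
```

Emit:
{"api": "apply_moves", "payload": {"plan": [[[0.18, 0, 0, 0, 0, 0, 1], [0.18, 0, 0, 0, 0, 0, 0.3]]]}}

```text
time: 14.48
position: [0.425, 0.3686, 0.1908]
eef_rot: [-179.1, -0.0, 109.8]
ft_force: [-0.6, -0.3, -0.3]
grip_width: 0.82
gripper_force: 0.0
```

```bash
python3 -c "
from h import *
plan((.411,.388,.2,108))"
```

```text
t 14.5 at [0.425  0.3686 0.1908] [-179.1   -0.   109.8] F [-0.6 -0.3 -0.3] w 0.82 j [ 31.   6. 109.   0.  67.  11.]
-> (0.411, 0.388, 0.2, 108) shift [ 0.77 -0.23 -0.3 ] turn [-0.15  0.    0.29]
```

Emit:
{"api": "apply_moves", "payload": {"plan": [[[0.18, 0.77, -0.23, 0, -0.15, 0, 0.29], [0.18, 0.77, -0.23, 0, -0.15, 0, 0.29], [0.18, 0.77, -0.23, 1, -0.15, 0, 0.29], [0.18, 0.77, -0.23, 2, -0.15, 0, 0.29], [0.18, 0.77, -0.23, 3, -0.15, 0, 0.29], [0.18, 0.77, -0.23, 3, -0.15, 0, 0.29], [0.18, 0.77, -0.23, 3, -0.15, 0, 0.29]]]}}

```text
time: 15.07
position: [0.409, 0.3869, 0.1007]
eef_rot: [-179.9, 0.1, 108.2]
ft_force: [0.4, -0.2, 0.7]
grip_width: 0.818
gripper_force: 0.0
```

```bash
python3 -c "
from h import *
plan((.411,.388,.036,108))"
```

```text
t 15.1 at [0.409  0.3869 0.1007] [-1.799e+02  1.000e-01  1.082e+02] F [ 0.4 -0.2  0.7] w 0.818 j [ 33.  12. 112.  -0.  56.  15.]
-> (0.411, 0.388, 0.036, 108) shift [0.02 0.08 2.16] turn [-0.02  0.01  0.04]
```

Emit:
{"api": "apply_moves", "payload": {"plan": [[[0.18, 0.02, 0.05, 1, 0, 0, 0], [0.18, 0.02, 0.05, 1.7, 0, 0, 0], [0.18, 0.02, 0.05, 2.15, 0, 0, 0], [0.18, 0.02, 0.05, 2.15, 0, 0, 0], [0.7, 0.02, 0.05, 2.15, 0, 0, 0], [0.7, 0.02, 0.05, 2.15, 0, 0, 0], [0.7, 0.02, 0.05, 2.15, 0, 0, 0], [0.7, 0.02, 0.05, 2.15, 0, 0, 0], [0.7, 0.02, 0.05, 2.15, 0, 0, 0], [0.7, 0.02, 0.05, 2.15, 0, 0, 0]]]}}

```text
time: 15.9
position: [0.4137, 0.3904, 0.0414]
eef_rot: [179.5, -0.1, 108.2]
ft_force: [-0.0, 0.3, 5.2]
grip_width: 0.616
gripper_force: 66.7
```

Emit:
{"api": "apply_moves", "payload": {"plan": [[[0.7, 0, 0, -1, 0, 0, 0], [0.7, 0, 0, -2, 0, 0, 0], [0.7, 0, 0, -3, 0, 0, 0], [0.7, 0, 0, -4, 0, 0, 0], [0.7, 0, 0, -5, 0, 0, 0], [0.7, 0, 0, -5.7, 0, 0, 0], [0.7, 0, 0, -5.7, 0, 0, 0], [0.7, 0, 0, -5.7, 0, 0, 0]]]}}

```text
time: 16.57
position: [0.4118, 0.3893, 0.211]
eef_rot: [179.6, -0.1, 108.2]
ft_force: [-0.3, 0.3, -2.9]
grip_width: 0.615
gripper_force: 66.0
```

```bash
python3 -c "
from h import *
plan((.46,.21,.21,150),(.551,.048,.19,180))"
```

```text
t 16.6 at [0.4118 0.3893 0.211 ] [ 1.796e+02 -1.000e-01  1.082e+02] F [-0.3  0.3 -2.9] w 0.615 j [ 33.   4. 108.  -0.  68.  15.]
-> (0.46, 0.21, 0.21, 150) shift [-6.18 -0.34  0.02] turn [ 0.07  0.01 -6.96]
-> (0.551, 0.048, 0.19, 180) shift [-5.33 -3.16  0.67] turn [ 0.  0. -5.]
```

Emit:
{"api": "apply_moves", "payload": {"plan": [[[0.7, -1, 0, 0, 0, 0, -1], [0.7, -2, -0.1, 0, 0, 0, -2.1], [0.7, -3, -0.1, 0, 0, 0, -3.2], [0.7, -4, -0.2, 0, 0, 0, -4.3], [0.7, -5, -0.3, 0, 0, 0, -5.4], [0.7, -6.18, -0.34, 0.02, 0, 0, -6.5], [0.7, -6.18, -0.34, 0.02, 0.07, 0, -6.96], [0.7, -6.18, -0.34, 0.02, 0.07, 0, -6.96]]]}}

```text
time: 17.23
position: [0.4588, 0.2078, 0.2063]
eef_rot: [-179.6, -0.2, 149.8]
ft_force: [0.1, 0.4, -2.7]
grip_width: 0.619
gripper_force: 65.8
```

Emit:
{"api": "apply_moves", "payload": {"plan": [[[0.7, -1, -0.6, 0, 0, 0, -1], [0.7, -2, -1.2, 0, 0, 0, -2.1], [0.7, -3, -1.8, 0.2, 0, 0, -3.2], [0.7, -4.2, -2.4, 0.4, 0, 0, -4.3], [0.7, -5.33, -3.16, 0.67, 0, 0, -5], [0.7, -5.33, -3.16, 0.67, 0, 0, -5], [0.7, -5.33, -3.16, 0.67, 0, 0, -5], [0.7, -5.33, -3.16, 0.67, 0, 0, -5]]]}}

```text
time: 17.9
position: [0.5498, 0.0485, 0.1877]
eef_rot: [-179.9, -0.3, 179.9]
ft_force: [0.4, 0.2, -2.9]
grip_width: 0.616
gripper_force: 65.8
```

Run:
```python
from h import *
plan((.551,.048,.10,180))
f=cams.grab_frame("side")
z=ctrl.read_state()["position"][2]-.0414+.027
b=cv2.resize(f[90:230,190:330,::-1],None,fx=4,fy=4,interpolation=2)
p=((proj("side",boxpts(.551,.048,0,z))+.5-[190,90])*4).astype(int)
cv2.polylines(b,[cv2.convexHull(p.astype(np.int32))],True,(0,0,255),1)
cv2.imwrite("pics/l.png",np.clip(b*1.3,0,255).astype(np.uint8))
```

```text
t 17.9 at [0.5498 0.0485 0.1877] [-179.9   -0.3  179.9] F [ 0.4  0.2 -2.9] w 0.616 j [ -5.   4. 110.  -0.  66. -95.]
-> (0.551, 0.048, 0.1, 180) shift [-0.06 -0.01  2.92] turn [-0.01 -0.05 -0.02]
```

View pics/l.png

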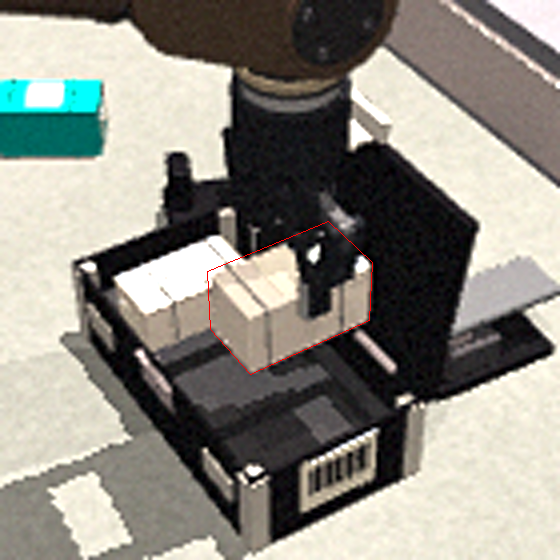

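Box A lies in slot 3, and box B hangs over slot 1 matching the outline. Lowering B.

Emit:
{"api": "apply_moves", "payload": {"plan": [[[0.7, -0.06, 0, 0.8, 0, 0, 0], [0.7, -0.06, 0, 1.6, 0, 0, 0], [0.7, -0.06, 0, 2.4, 0, 0, 0], [0.7, -0.06, 0, 3, 0, 0, 0], [0.7, -0.06, 0, 3.4, 0, 0, 0], [0.7, -0.06, 0, 3.7, 0, 0, 0], [0.7, -0.06, 0, 3.95, 0, 0, 0], [0.7, -0.06, 0, 4.15, 0, 0, 0], [0.7, -0.06, 0, 4.2, 0, 0, 0], [0.7, -0.06, 0, 4.2, 0, 0, 0]]]}}

```text
time: 18.78
position: [0.5529, 0.0476, 0.0642]
eef_rot: [-179.9, -0.0, 180.0]
ft_force: [0.2, -0.1, -2.4]
grip_width: 0.613
gripper_force: 65.8
```

Emit:
{"api": "apply_moves", "payload": {"plan": [[[0.7, 0, 0, 0.1, 0, 0, 0], [0.7, 0, 0, 0.2, 0, 0, 0], [0.7, 0, 0, 0.25, 0, 0, 0], [0.7, 0, 0, 0.25, 0, 0, 0]]]}}

```text
time: 19.12
position: [0.5546, 0.0474, 0.0634]
eef_rot: [-179.9, -0.0, 180.0]
ft_force: [-14.2, -0.8, 26.8]
grip_width: 0.618
gripper_force: 69.2
```

Emit:
{"api": "apply_moves", "payload": {"plan": [[[0.26, 0.1, 0, -0.1, 0, 0, 0], [0.26, 0.1, 0, -0.1, 0, 0, 0], [0.26, 0.1, 0, -0.1, 0, 0, 0], [0.26, 0.1, 0, -1, 0, 0, 0], [0.26, 0.1, 0, -2, 0, 0, 0], [0.26, 1, 0, -3, 0, 0, 0], [0.26, 2, -1, -4, 0, 0, 0], [0.26, 3, -2, -5, 0, 0, 0], [0.26, 3, -3.3, -5, 0, 0, 0], [0.26, 3, -4.6, -5, 0, 0, 0]]]}}

```text
time: 19.95
position: [0.463, -0.082, 0.2092]
eef_rot: [-179.8, 0.3, -179.9]
ft_force: [1.0, 0.7, -0.2]
grip_width: 0.74
gripper_force: 0.0
```

Emit:
{"api": "apply_moves", "payload": {"plan": [[[1, 0, -1.3, 0, 0, 0, 0], [1, 0, -2.6, 0, 0, 0, 0], [1, 0, -2.6, 0, 0, 0, 0]]]}}

```text
time: 20.2
position: [0.4632, -0.1653, 0.2071]
eef_rot: [-179.7, 0.0, 179.6]
ft_force: [0.2, 0.7, 0.9]
grip_width: 0.32
gripper_force: 0.0
```

Run:
```python
from h import *
plan()
f=cams.grab_frame("top"); s=cams.grab_frame("side")
def dr(b,c,X,x0,y0,k): cv2.polylines(b,[cv2.convexHull(((proj(c,X)+.5-[x0,y0])*k).astype(np.int32))],True,(0,0,255),1)
a=cv2.resize(f[120:225,185:285,::-1],None,fx=4,fy=4,interpolation=2); b=cv2.resize(s[110:215,190:290,::-1],None,fx=4,fy=4,interpolation=2)
for y in(.212,.048):
    dr(a,"top",boxpts(.551,y,0,.049),185,120,4); dr(b,"side",boxpts(.551,y,0,.049),190,110,4)
cv2.imwrite("pics/m.png",np.clip(np.hstack([a,b])*1.2,0,255).astype(np.uint8))
```

```text
t 20.2 at [ 0.4632 -0.1653  0.2071] [-179.7    0.   179.6] F [0.2 0.7 0.9] w 0.32 j [ -31.   -5.  118.   -0.   68. -121.]
```

View pics/m.png

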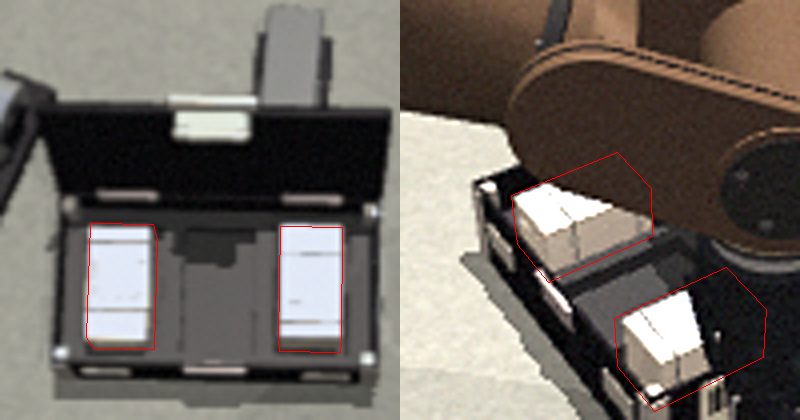

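Both boxes lie in slots 3 and 1. Next I'll go over and behind the lid to close it.

```bash
python3 -c "
from h import *
plan((.47,-.10,.34,180),(.70,.13,.34,180),(.70,.13,.216,180))"
```

```text
t 20.3 at [ 0.4629 -0.1608  0.2061] [-1.799e+02 -1.000e-01  1.798e+02] F [0.1 1.1 0.6] w 0.146 j [ -31.   -5.  118.   -0.   68. -121.]
-> (0.47, -0.1, 0.34, 180) shift [-0.22  2.02 -4.47] turn [-0.01 -0.01 -0.04]
-> (0.7, 0.13, 0.34, 180) shift [-7.67  7.67  0.  ] turn [0. 0. 0.]
-> (0.7, 0.13, 0.216, 180) shift [ 0.   -0.    4.13] turn [0. 0. 0.]
```

Emit:
{"api": "apply_moves", "payload": {"plan": [[[1, -0.2, 0.5, -1.2, 0, 0, 0], [1, -0.2, 1, -2.4, 0, 0, 0], [1, -0.2, 1.5, -3.6, 0, 0, 0], [1, -0.2, 2, -4.5, 0, 0, 0], [1, -0.2, 2, -4.5, 0, 0, 0]]]}}

```text
time: 20.72
position: [0.4715, -0.0966, 0.3488]
eef_rot: [-179.7, 0.6, -179.8]
ft_force: [0.4, 0.3, 0.0]
grip_width: -0.001
gripper_force: 0.0
```

Emit:
{"api": "apply_moves", "payload": {"plan": [[[1, -0.9, 0.9, 0, 0, 0, 0], [1, -1.8, 1.8, 0, 0, 0, 0], [1, -2.7, 2.7, 0, 0, 0, 0], [1, -3.6, 3.6, 0, 0, 0, 0], [1, -4.5, 4.5, 0, 0, 0, 0], [1, -5.4, 5.4, 0, 0, 0, 0], [1, -6.3, 6.3, 0, 0, 0, 0], [1, -7.1, 7.1, 0, 0, 0, 0], [1, -7.67, 7.67, 0, 0, 0, 0], [1, -7.67, 7.67, 0, 0, 0, 0]]]}}

```text
time: 21.55
position: [0.7005, 0.136, 0.3374]
eef_rot: [-180.0, -0.2, -179.7]
ft_force: [-0.4, 0.0, 0.3]
grip_width: -0.0
gripper_force: 0.0
```

```bash
python3 -c "
from h import *
plan((.71,.13,.216,180))"
```

```text
t 21.6 at [0.7005 0.136  0.3374] [-180.    -0.2 -179.7] F [-0.4  0.   0.3] w -0.0 j [  3.  19.  78.  -0.  84. -87.]
-> (0.71, 0.13, 0.216, 180) shift [-0.33 -0.2   4.05] turn [-0.   -0.04  0.05]
```

Emit:
{"api": "apply_moves", "payload": {"plan": [[[1, -0.33, -0.2, 1, 0, 0, 0], [1, -0.33, -0.2, 2, 0, 0, 0], [1, -0.33, -0.2, 3, 0, 0, 0], [1, -0.33, -0.2, 4.05, 0, 0, 0], [1, -0.33, -0.2, 4.05, 0, 0, 0], [1, -0.33, -0.2, 4.05, 0, 0, 0]]]}}

```text
time: 22.05
position: [0.7071, 0.1251, 0.216]
eef_rot: [-179.9, -0.4, -180.0]
ft_force: [-0.4, -0.3, -0.2]
grip_width: 0.0
gripper_force: 0.0
```

Emit:
{"api": "apply_moves", "payload": {"plan": [[[1, 0.7, 0, 0, 0, 0, 0], [1, 1.4, 0, 0, 0, 0, 0], [1, 2, 0, 0, 0, 0, 0], [1, 2.6, 0, 0.03, 0, 0, 0], [1, 3.2, 0, 0.07, 0, 0, 0], [1, 3.8, 0, 0.25, 0, 0, 0], [1, 4.4, 0, 0.48, 0, 0, 0], [1, 4.4, 0, 0.48, 0, 0, 0]]]}}

```text
time: 22.72
position: [0.5762, 0.1252, 0.2078]
eef_rot: [-179.9, 0.2, -180.0]
ft_force: [-0.3, 0.2, 0.7]
grip_width: 0.0
gripper_force: 0.0
```

Emit:
{"api": "apply_moves", "payload": {"plan": [[[1, 0.5, 0, 0.35, 0, 0, 0], [1, 1, 0, 0.75, 0, 0, 0], [1, 1.4, 0, 1.25, 0, 0, 0], [1, 1.73, 0, 1.75, 0, 0, 0], [1, 1.95, 0, 2.25, 0, 0, 0], [1, 2.1, 0, 2.7, 0, 0, 0], [1, 2.1, 0, 2.7, 0, 0, 0]]]}}

```text
time: 23.3
position: [0.5136, 0.1246, 0.1236]
eef_rot: [-179.9, -0.1, 180.0]
ft_force: [-0.6, 0.1, -0.7]
grip_width: 0.001
gripper_force: 0.0
```

```bash
python3 -c "
from h import *
plan((.487,.13,.15,180),(.487,.13,.12,180))"
```

```text
t 23.3 at [0.5136 0.1246 0.1236] [-1.799e+02 -1.000e-01  1.800e+02] F [-0.6  0.1 -0.7] w 0.001 j [  3.   6. 116.  -0.  58. -87.]
-> (0.487, 0.13, 0.15, 180) shift [ 0.89  0.18 -0.88] turn [-0.02 -0.02 -0.  ]
-> (0.487, 0.13, 0.12, 180) shift [ 0. -0.  1.] turn [0. 0. 0.]
```

Emit:
{"api": "apply_moves", "payload": {"plan": [[[1, 0.4, 0.1, -0.3, 0, 0, 0], [1, 0.85, 0.18, -0.2, 0, 0, 0], [1, 0.85, 0.18, 0.1, 0, 0, 0], [1, 0.85, 0.18, 0.3, 0, 0, 0], [1, 0.85, 0.18, 0.4, 0, 0, 0], [1, 0.85, 0.18, 0.5, 0, 0, 0]]]}}

```text
time: 23.8
position: [0.4896, 0.1301, 0.1112]
eef_rot: [-179.9, -0.2, 180.0]
ft_force: [-5.5, 0.5, 10.5]
grip_width: -0.001
gripper_force: 4.8
```

Emit:
{"api": "apply_moves", "payload": {"plan": [[[1, 0, 0, 0.1, 0, 0, 0], [1, 0, 0, 0.2, 0, 0, 0], [1, 0, 0, 0.3, 0, 0, 0], [1, 0, 0, 0.4, 0, 0, 0], [1, 0, 0, 0.4, 0, 0, 0]]]}}

```text
time: 24.22
position: [0.49, 0.1298, 0.1008]
eef_rot: [-179.9, -0.1, 180.0]
ft_force: [-10.1, -0.9, 22.4]
grip_width: -0.004
gripper_force: 11.4
```

The fingertip is at the shut-lid height (0.090), so the catch has snapped. Lifting off and locating the scanner.

Emit:
{"api": "apply_moves", "payload": {"plan": [[[1, 0, 0, 0, 0, 0, 0], [1, 0, 0, -1, 0, 0, 0], [1, 0, 0, -2, 0, 0, 1], [1, 0.3, 0, -3, 0, 0, 2.2], [0, 0.5, -1, -4, 0, 0, 3.3], [0, 0.5, -2.3, -4.7, 0, 0, 4.5], [0, 0.5, -3.5, -4.7, 0, 0, 5.6], [0, 0.5, -4.5, -4.7, 0, 0, 6.8], [0, 0.5, -4.5, -4.7, 0, 0, 8], [0, 0.5, -4.5, -4.7, 0, 0, 9]]]}}

```text
time: 25.05
position: [0.4744, -0.0071, 0.2382]
eef_rot: [-179.9, 0.1, 125.4]
ft_force: [-0.4, 0.3, -1.5]
grip_width: 0.847
gripper_force: 0.0
```

Run:
```python
from h import *
np.set_printoptions(precision=4,suppress=True,linewidth=150)
plan()
P={}
for c in("top","side"):
    cams.grab_frame(c)
    for t in("lid_front","label","nose","butt","squeeze","stand"):
        r=nets.tip_of(c,t)
        if r: P.setdefault(t,{})[c]=np.array(r[0]["centre"])*[512,384]; print(c,t,round(r[0]["score"],2),P[t][c].round(1))
for t in P:
    if len(P[t])==2: q=tri(P[t]); print(t,q.x,q.cost)
print("foot c",onz("top",(325.4,133.9),.012))
loc=dict(stand=(0,0,0),nose=(.205,-.069,.07),butt=(.33,0,.07),squeeze=(.276,0,.07))
def rs(v):
    c,s=np.cos(v[2]),np.sin(v[2]); o=[]
    for k,(x,y,z) in loc.items():
        for cam,px in P.get(k,{}).items(): o.append(proj(cam,[v[0]+c*x-s*y,v[1]+s*x+c*y,z])[0]-px)
    return np.concatenate(o)
r=least_squares(rs,[.785,-.19,-2.5],loss="soft_l1");print(r.x,np.degrees(r.x[2]));print(rs(r.x).reshape(-1,2))
# overlay
f=cams.grab_frame("top");s=cams.grab_frame("side");out=[]
for c,im,x0,y0,w,h,k in(("top",f,300,115,100,95,4),("side",s,325,175,75,143,2.66)):
    b=cv2.resize(im[y0:y0+h,x0:x0+w,::-1],None,fx=k,fy=k,interpolation=2)
    v=r.x;cc,ss=np.cos(v[2]),np.sin(v[2]); L=lambda x,y,z:[v[0]+cc*x-ss*y,v[1]+ss*x+cc*y,z]
    P2=lambda X:((proj(c,X)+.5-[x0,y0])*k).astype(np.int32)
    cv2.polylines(b,[P2([L(.06*np.cos(a),.06*np.sin(a),.012) for a in np.linspace(0,6.28,40)])],True,(0,0,255),1)
    cv2.polylines(b,[P2([L(x,y,.098) for x,y in((.175,-.067),(.235,-.067),(.235,.045),(.175,.045))])],True,(0,255,0),1)
    cv2.polylines(b,[P2([L(x,y,.087) for x,y in((.306,-.015),(.354,-.015),(.354,.015),(.306,.015))])],True,(0,255,255),1)
    out.append(b[:380])
h=min(o.shape[0] for o in out)
cv2.imwrite("pics/n.png",np.clip(np.hstack([o[:h] for o in out])*1.3,0,255).astype(np.uint8))
```

```text
t 25.1 at [ 0.4744 -0.0071  0.2382] [-179.9    0.1  125.4] F [-0.4  0.3 -1.5] w 0.847 j [-13.  -9. 118.  -0.  72. -48.]
top lid_front 0.9 [237.8 206.9]
top label 0.32 [352.4 183.3]
top nose 0.68 [351.9 183. ]
top butt 0.7 [386.6 200.8]
top squeeze 0.8 [375.8 188.7]
top stand 0.95 [325.1 134.1]
side lid_front 0.78 [235.  177.5]
side label 0.64 [273.9 202.9]
side nose 0.84 [340.6 257.2]
side butt 0.94 [358.3 311.8]
side squeeze 0.56 [359.7 286.4]
side stand 0.73 [249.4 357.2]
lid_front [0.4977 0.1283 0.0799] 3.403485647357696
label [ 0.4646 -0.1908  0.3011] 374.28993987977583
nose [ 0.5838 -0.263   0.0762] 0.5138575873769179
butt [ 0.529  -0.3886  0.0581] 1.969237345342533
squeeze [ 0.5676 -0.3478  0.0745] 1.7840131564782786
stand [ 0.6742 -0.1488 -0.7981] 4729.985910254037
foot c [ 0.7808 -0.1817  0.012 ]
[ 0.7826 -0.1819 -2.4659] -141.2835049218558
[[  -0.1233    0.3952]
 [ 119.5254 -135.5654]
 [  -1.8517    0.8501]
 [  -3.9989    0.3849]
 [   1.6257   -1.0586]
 [  -1.4522   -1.324 ]
 [   2.3449   -0.9872]
 [   0.5304    3.4563]]
```

View pics/n.png

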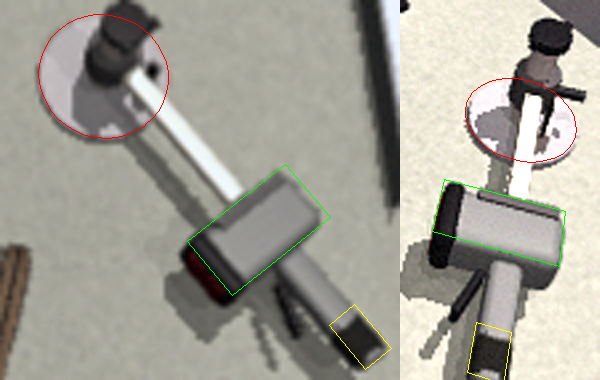

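The overlays match the scanner: foot, body and butt outlines all sit on the picture. The butt is at about (0.525, -0.388).

```bash
python3 -c "
from h import *
plan((.50,-.25,.22,80),(.525,-.388,.2,38.7),(.525,-.388,.066,38.7))"
```

```text
t 25.9 at [ 0.4738 -0.0048  0.2383] [-1.799e+02  1.000e-01  1.260e+02] F [ 0.3  1.  -0.2] w 0.999 j [-13. -10. 118.  -0.  72. -49.]
-> (0.5, -0.25, 0.22, 80) shift [-7.13 -4.09  0.63] turn [-0.01  0.02  7.67]
-> (0.525, -0.388, 0.2, 38.7) shift [-4.39  1.62  0.67] turn [ 0.   -0.    6.88]
-> (0.525, -0.388, 0.066, 38.7) shift [ 0.   -0.    4.47] turn [0. 0. 0.]
```

Emit:
{"api": "apply_moves", "payload": {"plan": [[[0, -7.13, -4.09, 0.63, 0, 0, 7.67], [0, -7.13, -4.09, 0.63, 0, 0, 7.67], [0, -7.13, -4.09, 0.63, 0, 0, 7.67], [0, -7.13, -4.09, 0.63, 0, 0, 7.67], [0, -7.13, -4.09, 0.63, 0, 0, 7.67], [0, -7.13, -4.09, 0.63, 0, 0, 7.67], [0, -7.13, -4.09, 0.63, 0, 0, 7.67], [0, -7.13, -4.09, 0.63, 0, 0, 7.67], [0, -7.13, -4.09, 0.63, 0, 0, 7.67]]]}}

```text
time: 26.6
position: [0.4998, -0.2501, 0.2194]
eef_rot: [-179.9, 0.1, 80.0]
ft_force: [-0.0, -0.1, 0.2]
grip_width: 0.996
gripper_force: 0.0
```

Emit:
{"api": "apply_moves", "payload": {"plan": [[[0, -4.39, 1.62, 0.67, 0, 0, 6.88], [0, -4.39, 1.62, 0.67, 0, 0, 6.88], [0, -4.39, 1.62, 0.67, 0, 0, 6.88], [0, -4.39, 1.62, 0.67, 0, 0, 6.88], [0, -4.39, 1.62, 0.67, 0, 0, 6.88], [0, -4.39, 1.62, 0.67, 0, 0, 6.88], [0, -4.39, 1.62, 0.67, 0, 0, 6.88], [0, -4.39, 1.62, 0.67, 0, 0, 6.88]]]}}

```text
time: 27.27
position: [0.5253, -0.387, 0.2001]
eef_rot: [179.9, 0.1, 39.0]
ft_force: [0.2, -0.2, -0.5]
grip_width: 1.0
gripper_force: 0.0
```

```bash
python3 -c "
from h import *
plan((.525,-.388,.068,38.7))"
```

```text
t 27.3 at [ 0.5253 -0.387   0.2001] [1.799e+02 1.000e-01 3.900e+01] F [ 0.2 -0.2 -0.5] w 1.0 j [-45.  16.  96.  -0.  69.   6.]
-> (0.525, -0.388, 0.068, 38.7) shift [-0.02  0.02  4.4 ] turn [0.01 0.02 0.04]
```

Emit:
{"api": "apply_moves", "payload": {"plan": [[[0.2, 0, 0, 1, 0, 0, 0], [0.2, 0, 0, 2, 0, 0, 0], [0.2, 0, 0, 3, 0, 0, 0], [0.2, 0, 0, 3.8, 0, 0, 0], [0.2, 0, 0, 4.4, 0, 0, 0], [0.2, 0, 0, 4.4, 0, 0, 0], [1, 0, 0, 4.4, 0, 0, 0], [1, 0, 0, 4.4, 0, 0, 0], [1, 0, 0, 4.4, 0, 0, 0], [1, 0, 0, 4.4, 0, 0, 0]]], "force": 40}}

```text
time: 28.1
position: [0.5262, -0.3894, 0.0707]
eef_rot: [179.7, 0.1, 38.7]
ft_force: [1.1, 1.0, 2.9]
grip_width: 0.342
gripper_force: 41.8
```

Emit:
{"api": "apply_moves", "payload": {"plan": [[[1, 0, 0, 0, 0, 0, 0], [1, 0, 0, 0, 0, 0, 0], [1, 0, 0, 0, 0, 0, 0]]]}}

```text
time: 28.35
position: [0.5262, -0.3895, 0.0707]
eef_rot: [179.7, 0.1, 38.7]
ft_force: [0.7, 1.9, 5.8]
grip_width: 0.346
gripper_force: 42.3
```

```bash
cat >> h.py <<'E'
PIV=np.array([.782,-.182])
def arc(dths):
    "rows to carry the gripper round the column by dth degrees (negative = clockwise)"
    s=ctrl.read_state(); p=np.array(s["position"]); R=Ro.from_euler("xyz",s["eef_rot"],degrees=True)
    for a in dths:
        q=Ro.from_euler("z",a,degrees=True); d=p[:2]-PIV
        n=np.r_[PIV+q.as_matrix()[:2,:2]@d,p[2]]
        print(a,(R.inv().apply(n-p)/.03).round(2),round(-a/6,2),n.round(3))
E
python3 -c "
from h import *
plan(); arc([-3,-6,-10,-14,-18,-22,-26,-29,-31])"
```

```text
t 28.4 at [ 0.5262 -0.3895  0.0707] [1.797e+02 1.000e-01 3.870e+01] F [0.7 1.9 5.8] w 0.346 j [-45.  24. 100.  -0.  56.   6.]
-3 [ 0.01 -0.57 -0.  ] 0.5 [ 0.516 -0.376  0.071]
-6 [ 0.05 -1.15 -0.01] 1.0 [ 0.506 -0.362  0.071]
-10 [ 0.16 -1.91 -0.01] 1.67 [ 0.494 -0.342  0.071]
-14 [ 0.31 -2.66 -0.01] 2.33 [ 0.484 -0.321  0.071]
-18 [ 0.52 -3.4  -0.02] 3.0 [ 0.475 -0.3    0.071]
-22 [ 0.78 -4.12 -0.02] 3.67 [ 0.467 -0.279  0.071]
-26 [ 1.08 -4.82 -0.03] 4.33 [ 0.461 -0.256  0.071]
-29 [ 1.35 -5.33 -0.03] 4.83 [ 0.458 -0.239  0.071]
-31 [ 1.54 -5.66 -0.03] 5.17 [ 0.456 -0.228  0.071]
```

Emit:
{"api": "apply_moves", "payload": {"plan": [[[1, 0.01, -0.57, 0, 0, 0, 0.5], [1, 0.05, -1.15, 0, 0, 0, 1], [1, 0.16, -1.91, 0, 0, 0, 1.67], [1, 0.31, -2.66, 0, 0, 0, 2.33], [1, 0.52, -3.4, 0, 0, 0, 3], [1, 0.78, -4.12, 0, 0, 0, 3.67], [1, 1.08, -4.82, 0, 0, 0, 4.33], [1, 1.35, -5.33, 0, 0, 0, 4.83], [1, 1.54, -5.66, 0, 0, 0, 5.17], [1, 1.54, -5.66, 0, 0, 0, 5.17]]]}}

```text
time: 29.18
position: [0.4563, -0.2263, 0.0707]
eef_rot: [179.8, -0.1, 7.6]
ft_force: [0.3, 1.2, 9.3]
grip_width: 0.342
gripper_force: 45.9
```

Emit:
{"api": "apply_moves", "payload": {"plan": [[[1, 0, 0, 0, 0, 0, 0], [1, 0, 0, 0, 0, 0, 0], [1, 0, 0, 0, 0, 0, 0]]]}}

```text
time: 29.43
position: [0.4565, -0.2277, 0.0707]
eef_rot: [179.8, -0.1, 7.7]
ft_force: [0.5, 2.8, 10.0]
grip_width: 0.34
gripper_force: 46.1
```

Run:
```python
from h import *
plan()
p=ctrl.read_state()["position"][:2]-PIV; th=np.arctan2(p[1],p[0]); print(np.degrees(th),np.hypot(*p))
L=np.array([.551,-.010])-PIV; print("label x in nose",L@[np.cos(th),np.sin(th)]-.205,"y",L@[-np.sin(th),np.cos(th)]+.069)
P={}
for c in M:
    cams.grab_frame(c)
    for t in("nose","label","butt"):
        r=nets.tip_of(c,t)
        if r: P.setdefault(t,{})[c]=np.array(r[0]["centre"])*[512,384]; print(c,t,round(r[0]["score"],2),P[t][c].round(1),onz(c,P[t][c],.07).round(3))
n=[PIV[0]+.205*np.cos(th)+.069*np.sin(th),PIV[1]+.205*np.sin(th)-.069*np.cos(th),.07]; print("nose pred",n,[proj(c,n) for c in M],[proj(c,[.551,-.01,.046]) for c in M])
```

```text
t 29.4 at [ 0.4565 -0.2277  0.0707] [ 1.798e+02 -1.000e-01  7.700e+00] F [ 0.5  2.8 10. ] w 0.34 j [-38.   8. 120.  -0.  52.  44.]
-172.0003895298637 0.3286630106536932
label x in nose -0.00018447294770837508 y -0.13347370169553377
top nose 0.82 [316.4 184.7] [ 0.575 -0.139  0.07 ]
top label 0.49 [319.7 187.5] [ 0.565 -0.15   0.07 ]
side nose 0.66 [311.5 231.9] [ 0.576 -0.158  0.07 ]
side butt 0.78 [289.7 276.1] [ 0.448 -0.235  0.07 ]
nose pred [np.float64(0.5693923725165555), np.float64(-0.14220054352304692), 0.07] [array([[317.33312233, 186.2494435 ]]), array([[305.83214018, 229.12852696]])] [array([[278.80047492, 192.38023301]]), array([[272.82705185, 206.80014998]])]
```

Emit:
{"api": "apply_moves", "payload": {"plan": [[[0, 0, 0, 0, 0, 0, 0], [0, 0, 0, 0, 0, 0, 0], [0, 0, 0, 0, 0, 0, 0], [0, 0, 0, 0, 0, 0, 0], [0, 0, 0, -0.7, 0, 0, 0], [0, 0, 0, -1.5, 0, 0, 0], [0, 0, 0, -2.5, 0, 0, 0], [0, 0, 0, -2.5, 0, 0, 0]]], "force": 25}}

```text
time: 30.5
position: [0.4577, -0.2292, 0.1485]
eef_rot: [179.5, -0.4, 7.7]
ft_force: [0.2, -0.2, 1.2]
grip_width: 1.001
gripper_force: 0.0
```

Run:
```python
from h import *
plan((.508,-.2145,.145,8),(.508,-.2145,.068,8))
loc=dict(nose=(.205,-.069,.07),butt=(.33,0,.07),squeeze=(.276,-.006,.07))
P=[]
for c in M:
    cams.grab_frame(c)
    for t in loc:
        r=nets.tip_of(c,t)
        if r and r[0]["score"]>.5: P.append((c,t,np.array(r[0]["centre"])*[512,384])); print(c,t,P[-1][2].round(1),round(r[0]["score"],2))
def rs(v):
    cc,s=np.cos(v[0]),np.sin(v[0]); o=[]
    for c,t,px in P:
        x,y,z=loc[t]; o.append(proj(c,[PIV[0]+cc*x-s*y,PIV[1]+s*x+cc*y,z])[0]-px)
    return np.concatenate(o)
r=least_squares(rs,[-3.0],loss="soft_l1");print(np.degrees(r.x),rs(r.x).round(1))
```

```text
t 30.5 at [ 0.4577 -0.2292  0.1485] [179.5  -0.4   7.7] F [ 0.2 -0.2  1.2] w 1.001 j [-38.   1. 118.  -0.  60.  45.]
-> (0.508, -0.2145, 0.145, 8) shift [ 1.73 -0.26  0.13] turn [ 0.09 -0.06 -0.06]
-> (0.508, -0.2145, 0.068, 8) shift [ 0.   -0.    2.57] turn [0. 0. 0.]
top nose [315.9 186.4] 0.85
top squeeze [336.  205.3] 0.74
side nose [309.7 231. ] 0.77
side butt [290.4 275.4] 0.91
side squeeze [304.4 257. ] 0.78
[-171.87454695] [ 1.6 -0.1  2.7 -1.3 -3.8 -1.8 -0.  -2.7 -0.3  1.9]
```

Heading confirmed at about -172°. Now squeezing the trigger.

Emit:
{"api": "apply_moves", "payload": {"plan": [[[0, 0.9, -0.13, 0, 0, 0, 0], [0, 1.73, -0.26, 0, 0, 0, 0], [0, 1.73, -0.26, 0.1, 0, 0, 0], [0, 1.73, -0.26, 1, 0, 0, 0], [0, 1.73, -0.26, 2, 0, 0, 0], [0, 1.73, -0.26, 2.6, 0, 0, 0], [0, 1.73, -0.26, 2.6, 0, 0, 0]]]}}

```text
time: 31.48
position: [0.5012, -0.2102, 0.0591]
eef_rot: [-179.7, 0.6, 7.7]
ft_force: [-1.1, 0.1, 0.2]
grip_width: 1.002
gripper_force: 0.0
```

Emit:
{"api": "apply_moves", "payload": {"plan": [[[0.3, 0, 0, 0, 0, 0, 0], [0.38, 0, 0, 0, 0, 0, 0], [0.44, 0, 0, 0, 0, 0, 0], [0.5, 0, 0, 0, 0, 0, 0], [0.6, 0, 0, 0, 0, 0, 0], [1, 0, 0, 0, 0, 0, 0], [1, 0, 0, 0, 0, 0, 0], [1, 0, 0, 0, 0, 0, 0], [1, 0, 0, 0, 0, 0, 0], [1, 0, 0, 0, 0, 0, 0]]]}}

```text
time: 32.32
position: [0.5061, -0.2139, 0.0671]
eef_rot: [179.7, -0.0, 7.6]
ft_force: [-3.3, -2.1, 6.1]
grip_width: 0.456
gripper_force: 26.0
```

Emit:
{"api": "apply_moves", "payload": {"plan": [[[1, 0, 0, 0, 0, 0, 0], [1, 0, 0, 0, 0, 0, 0], [0, 0, 0, 0, 0, 0, 0], [0, 0, 0, 0, 0, 0, 0], [0, 0, 0, 0, 0, 0, 0], [0, 0, 0, 0, 0, 0, 0], [0, 0, 0, -0.7, 0, 0, 0], [0, 0, 0, -1.5, 0, 0, 0], [0, 0, 0, -2.5, 0, 0, 0], [0, 0, 0, -2.5, 0, 0, 0]]]}}

```text
time: 33.15
position: [0.5085, -0.2145, 0.146]
eef_rot: [179.5, -0.4, 7.7]
ft_force: [1.3, -0.8, 0.8]
grip_width: 1.003
gripper_force: 0.0
```

Run:
```python
from h import *
loc=dict(nose=(.205,-.069,.07),butt=(.33,0,.07),squeeze=(.276,-.006,.07))
P=[]
for c in M:
    cams.grab_frame(c)
    for t in loc:
        r=nets.tip_of(c,t)
        if r and r[0]["score"]>.5: P.append((c,t,np.array(r[0]["centre"])*[512,384])); print(c,t,P[-1][2].round(1),round(r[0]["score"],2))
def rs(v):
    cc,s=np.cos(v[0]),np.sin(v[0]); o=[]
    for c,t,px in P:
        x,y,z=loc[t]; o.append(proj(c,[PIV[0]+cc*x-s*y,PIV[1]+s*x+cc*y,z])[0]-px)
    return np.concatenate(o)
r=least_squares(rs,[-3.0],loss="soft_l1");th=r.x[0];print(np.degrees(th),rs(r.x).round(1))
b=PIV+.33*np.array([np.cos(th),np.sin(th)])
plan((b[0],b[1],.145,8),(b[0],b[1],.068,8))
```

```text
top nose [317.5 186.8] 0.77
side nose [306.  232.7] 0.69
side butt [289.9 271.9] 0.92
side squeeze [304.5 257.4] 0.74
-172.03573956450626 [-0.2 -0.6 -0.2 -3.6  0.2  0.6 -0.6  1.3]
t 33.5 at [ 0.5045 -0.2119  0.1382] [180.    0.2   7.7] F [-0.3  0.1 -0.3] w 0.997 j [-33.   7. 113.  -0.  60.  49.]
-> (np.float64(0.4551829527897793), np.float64(-0.22772327255121141), 0.145, 8) shift [-1.7   0.3  -0.22] turn [ 0.    0.03 -0.06]
-> (np.float64(0.4551829527897793), np.float64(-0.22772327255121141), 0.068, 8) shift [ 0.   -0.    2.57] turn [0. 0. 0.]
```

Emit:
{"api": "apply_moves", "payload": {"plan": [[[0, -0.9, 0.15, -0.2, 0, 0, 0], [0, -1.7, 0.3, -0.2, 0, 0, 0], [0, -1.7, 0.3, 0.2, 0, 0, 0], [0.2, -1.7, 0.3, 1, 0, 0, 0], [0.2, -1.7, 0.3, 1.8, 0, 0, 0], [0.2, -1.7, 0.3, 2.3, 0, 0, 0], [0.2, -1.7, 0.3, 2.3, 0, 0, 0]]], "force": 40}}

```text
time: 34.13
position: [0.4532, -0.226, 0.066]
eef_rot: [-179.7, 0.4, 7.6]
ft_force: [-0.6, -0.7, -0.5]
grip_width: 0.805
gripper_force: 0.0
```

Emit:
{"api": "apply_moves", "payload": {"plan": [[[1, 0, 0, 0, 0, 0, 0], [1, 0, 0, 0, 0, 0, 0], [1, 0, 0, 0, 0, 0, 0], [1, 0, 0, 0, 0, 0, 0], [1, 0, 0, 0, 0, 0, 0], [1, 0, 0, 0, 0, 0, 0]]]}}

```text
time: 34.63
position: [0.4567, -0.2285, 0.0722]
eef_rot: [179.8, -0.0, 7.7]
ft_force: [-1.0, 2.7, 5.4]
grip_width: 0.342
gripper_force: 41.8
```

```bash
python3 -c "
from h import *
plan(); arc([3,6,10,14,18,22,26,29,31])"
```

```text
t 34.6 at [ 0.4567 -0.2285  0.0722] [179.8  -0.    7.7] F [-1.   2.7  5.4] w 0.342 j [-38.   8. 120.  -0.  52.  44.]
3 [0.02 0.57 0.  ] -0.5 [ 0.46  -0.245  0.072]
6 [0.07 1.14 0.  ] -1.0 [ 0.463 -0.262  0.072]
10 [0.18 1.9  0.01] -1.67 [ 0.47  -0.284  0.072]
14 [0.35 2.65 0.01] -2.33 [ 0.478 -0.306  0.072]
18 [0.56 3.38 0.01] -3.0 [ 0.487 -0.327  0.072]
22 [0.83 4.1  0.01] -3.67 [ 0.498 -0.347  0.072]
26 [1.15 4.79 0.02] -4.33 [ 0.51  -0.366  0.072]
29 [1.41 5.3  0.02] -4.83 [ 0.52  -0.38   0.072]
31 [1.61 5.63 0.02] -5.17 [ 0.527 -0.389  0.072]
```

Emit:
{"api": "apply_moves", "payload": {"plan": [[[1, 0.02, 0.57, 0, 0, 0, -0.5], [1, 0.07, 1.14, 0, 0, 0, -1], [1, 0.18, 1.9, 0, 0, 0, -1.67], [1, 0.35, 2.65, 0, 0, 0, -2.33], [1, 0.56, 3.38, 0, 0, 0, -3], [1, 0.83, 4.1, 0, 0, 0, -3.67], [1, 1.15, 4.79, 0, 0, 0, -4.33], [1, 1.41, 5.3, 0, 0, 0, -4.83], [1, 1.61, 5.63, 0, 0, 0, -5.17], [1, 1.61, 5.63, 0, 0, 0, -5.17]]]}}

```text
time: 35.47
position: [0.5278, -0.3913, 0.0722]
eef_rot: [179.7, 0.1, 38.8]
ft_force: [0.3, -0.5, 5.2]
grip_width: 0.344
gripper_force: 43.1
```

```bash
python3 -c "
from h import *
plan(); arc([1,2,3,4,5,6,7])"
```

```text
t 35.5 at [ 0.5278 -0.3913  0.0722] [1.797e+02 1.000e-01 3.880e+01] F [ 0.3 -0.5  5.2] w 0.344 j [-45.  24.  99.  -0.  56.   6.]
1 [0.   0.19 0.  ] -0.17 [ 0.531 -0.396  0.072]
2 [0.01 0.38 0.  ] -0.33 [ 0.535 -0.4    0.072]
3 [0.02 0.57 0.  ] -0.5 [ 0.539 -0.404  0.072]
4 [0.04 0.77 0.  ] -0.67 [ 0.543 -0.408  0.072]
5 [0.05 0.96 0.  ] -0.83 [ 0.547 -0.413  0.072]
6 [0.07 1.15 0.01] -1.0 [ 0.551 -0.417  0.072]
7 [0.1  1.34 0.01] -1.17 [ 0.555 -0.421  0.072]
```

Emit:
{"api": "apply_moves", "payload": {"plan": [[[1, 0, 0.1, 0, 0, 0, -0.08], [1, 0, 0.19, 0, 0, 0, -0.17], [1, 0, 0.28, 0, 0, 0, -0.25], [1, 0, 0.38, 0, 0, 0, -0.33], [1, 0, 0.38, 0, 0, 0, -0.33]]]}}

```text
time: 35.88
position: [0.5336, -0.3982, 0.0722]
eef_rot: [179.9, 0.1, 40.6]
ft_force: [-0.0, 0.1, 5.6]
grip_width: 0.341
gripper_force: 43.0
```

Emit:
{"api": "apply_moves", "payload": {"plan": [[[1, 0, 0.1, 0, 0, 0, -0.08], [1, 0, 0.19, 0, 0, 0, -0.17], [1, 0, 0.28, 0, 0, 0, -0.25], [1, 0, 0.28, 0, 0, 0, -0.25]]]}}

```text
time: 36.22
position: [0.534, -0.3982, 0.0718]
eef_rot: [-178.7, 0.1, 42.0]
ft_force: [-18.5, 19.2, 21.3]
grip_width: 0.343
gripper_force: 53.5
```

The arm is against the stop: lateral force rose to about 27 N with no further motion. Releasing and lifting clear.

Emit:
{"api": "apply_moves", "payload": {"plan": [[[1, 0, -0.1, 0, 0, 0, 0.08], [0, 0, -0.1, 0, 0, 0, 0.08], [0, 0, -0.1, 0, 0, 0, 0.08], [0, 0, -0.1, 0, 0, 0, 0.08], [0, 0, -0.1, 0, 0, 0, 0.08], [0, 0, -0.1, -1, 0, 0, 0.08], [0, 0, -0.1, -2, 0, 0, 0.08], [0, 0, -0.1, -3, 0, 0, 0.08], [0, -1, -1, -4.5, 0, 0, 0.08], [0, -2, -2, -5, 0, 0, 0.08]]]}}

```text
time: 37.05
position: [0.4741, -0.4019, 0.2152]
eef_rot: [179.6, 0.1, 41.8]
ft_force: [0.1, -1.2, 0.7]
grip_width: 0.996
gripper_force: 0.0
```

Emit:
{"api": "apply_moves", "payload": {"plan": [[[0, -0.8, -0.8, -0.3, 0, 0, 0], [0, -0.8, -0.8, -0.3, 0, 0, 0], [0, -0.8, -0.8, -0.3, 0, 0, 0]]]}}

```text
time: 37.3
position: [0.4375, -0.3992, 0.2214]
eef_rot: [179.8, 0.1, 41.5]
ft_force: [-0.5, 0.5, -1.6]
grip_width: 1.0
gripper_force: 0.0
```

Run:
```python
from h import *
plan()
f=cams.grab_frame("top");s=cams.grab_frame("side")
for c in M:
    for t in ("butt","lid_front"):
        r=nets.tip_of(c,t); print(c,t,[(round(q["score"],2),(np.array(q["centre"])*[512,384]).round(1)) for q in r[:1]])
a=f[110:230,185:400,::-1];b=s[100:330,190:400,::-1]
a=cv2.resize(a,None,fx=2.1,fy=2.1,interpolation=2);b=cv2.resize(b,(345,378))
k=np.zeros((378,a.shape[1],3),np.uint8);k[:a.shape[0]]=a
cv2.imwrite("pics/o.png",np.clip(np.hstack([k,b])[:,:800]*1.3,0,255).astype(np.uint8))
```

```text
t 37.3 at [ 0.4375 -0.3992  0.2214] [1.798e+02 1.000e-01 4.150e+01] F [-0.5  0.5 -1.6] w 1.0 j [-52.   7. 104.  -0.  69.  -4.]
top butt [(0.73, array([388.6, 196.5]))]
top lid_front [(0.91, array([238.6, 205.9]))]
side butt [(0.7, array([361.6, 313.3]))]
side lid_front []
```

View pics/o.png

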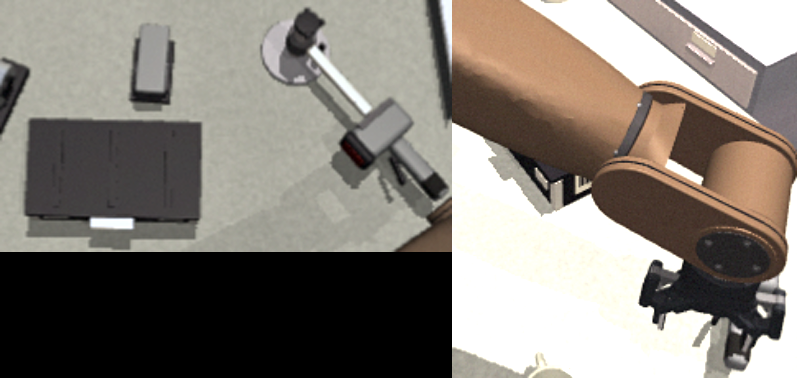

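The lid is flat shut (110,170) and the scanner is back at its stop, butt at (433,185). The gripper is clear of everything, so I'm handing in.

```bash
python3 -c "
from rig import workorder
print(workorder.job_done())"
```

```text
the job is handed in; nothing more can be done
None
```

I handed the job in at about 37 s of the 208 s, with every step done in order; the hand-in returned no verdict, so I don't know how it was judged. Two slide boxes were on the bench: they lie in slots 3 and 1, the lid is shut, the case is booked out with one trigger squeeze, and the scanner is back on its park stop.

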